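# Restock the tilting rolling-pin rack

### The job

Put the two small beech rolling pins from the cardboard tray into the tilting counter rack, end-down: the thick pin in its wide empty pocket, the slim pin in the narrow empty one, each standing on the pocket's floor and let go. The rack's board leans however the shop last set it, so lay each pin against the board and slide it down gently, neither forced nor dropped in from the mouth, and leave the other goods where they are.

Things in the scene. Friction and masses are not known exactly. Their poses are not given: they have to be found in the camera images.
- thick_pin: thick plain beech rolling pin, a cylinder 36 mm in diameter and 210 mm long, about 170 g; origin at its middle, x along its length; both ends alike. It lies level in one of the tray's two rows, axis about 60 mm above the table, one end towards the robot
- slim_pin: slim plain beech rolling pin, a cylinder 24 mm in diameter and 210 mm long, about 75 g; origin at its middle, x along its length; both ends alike. It lies level in the tray's other row, axis about 51 mm above the table, one end towards the robot
- thick_end1 (a point): centre of the thick pin's end face at its +x, 105 mm from its middle
- thick_end2 (a point): centre of the thick pin's other end face (-x)
- slim_end1 (a point): centre of the slim pin's end face at its +x, 105 mm from its middle
- slim_end2 (a point): centre of the slim pin's other end face (-x)
- tray: fixed open cardboard tray 250 (x) by 220 (y) mm, walls 25 mm high, floor 4 mm; origin under its centre. Pins lie along x in rows at y = +50 and -50 mm (either in either), middles within 10 mm of x = 0, in V notches of two ribs (8 mm thick, at x = -65 and +20 mm, 34 mm high in the notch, 53 mm at most). Fingers have room beside and below the pins beyond x = +25 mm
- rack: plywood rack, base fixed, 210 (x) by 300 (y) by 12 mm, origin under its centre; cheeks 102 mm high at y = +-136. Its board (260 wide, 9 thick) is hinged at its foot along y; top leans to the rack's +x, 20 to 40 degrees from vertical, not measured, clamped stiffly (6 N m). Pockets 75 mm deep on its front at y = +85 (wide), 0 (has a fixed sample pin, 135 mm proud) and -85 mm (narrow)
- wide_foot (a point): point of the hinge line, on the board's front face at the wide pocket's floor, in the middle of its width; axes as the rack's. From here the face rises 140 mm along the lean, 65 mm past the pocket's mouth: a guide. Inside, the pocket is 42 mm across and 40 mm front to back, walls 6 mm; its centre line runs 20 mm in front of the face; it leans with the board, floor square to it
- slim_foot (a point): the same point for the narrow empty pocket, which inside is 30 mm across, 28 mm front to back and 75 mm deep: its centre line runs 14 mm in front of the board's face, and the face again rises 140 mm from here
- sieve: bystander: round wooden drum sieve, 170 mm across and 60 mm high, on the table beyond the work; origin under its centre
- tub: bystander: lidded plastic storage tub 158 by 118 by 65 mm; origin under its centre
- saucepan: bystander: small steel saucepan 120 mm across and 65 mm high with a 110 mm long handle along its x; origin under the pan's centre

How it is judged:
By the outcome, as a careful person would: the job done as asked, in the order asked, and still so for the second after the job is handed in, with the robot touching nothing.
It also fails if it takes over 72 s, if anything falls off the work surface, if the arm or the gripper's body presses on something with over 40 N, if the wrist force passes 120 N, or if a joint passes its speed limit or range.

### The arm

A 6-joint arm with a two-finger parallel gripper is mounted at the origin on the work surface. World frame = base frame: x ahead of the robot, y to its left, z up, the work surface at z = 0. Lengths are in m, angles in rad, forces in N, time in s.
With the tool pointing down it reaches from about 0.35 to 0.775 m from the base axis. Payload 7.3 kg.
Tool frame: the origin (TCP) lies on the front face of the gripper's body, between the roots of the fingers; the fingertips stand ahead of it and the grasp point (between the pads) lies 47 mm ahead of it (finger_overhang is the z of the fingertips in the tool frame, in m); z points along the fingers, y is the line along which they close (so a half turn about z gives the same grasp; the last joint's range is limited). The gripper opens to 92 mm and grips with 3 to 60 N. Pads are 19 mm wide; open, the fingers measure 130 mm over their backs; the gripper's body (75 mm by 190 mm) begins 47 mm behind the grasp point.
Start: joints at [1.021, 0.342, 1.524, -0, 1.275, -0.146], TCP at [0.206, 0.483, 0.292] pointing down, gripper open.
Joint ranges: [-2.53, 2.53], [-0.77, 2.02], [0.04, 2.7], [-1, 4.14], [0.28, 2.66], [-3.11, 3.11]. Speed limits (rad/s): [2.57, 2.57, 3.14, 3.14, 3.14, 3.14].

### API

Orientations are given as [roll, pitch, yaw] about the fixed x, y, z axes, in that order (R = Rz(yaw) Ry(pitch) Rx(roll)).
In Python, from cell import * gives the robot as it stands. The module is installed in compiled form; this text tells all that it offers.
- The arm moves only by the tool arm_command, never from a script. Its argument "series" is a list of rows, each an object of numbers: "x", "y", "z": the shift along the tool's x, y, z in mm; "rx", "ry", "rz": the turn, a rotation vector about the tool's x, y, z in degrees. A call has 1 to 20 rows; each row is the pose to reach, as a shift and turn from the pose commanded when the call began, along the tool's axes at that moment; what a row does not reach only later rows make up. A row lasts 1/10 s, in which the tool goes at most 50 mm and 8.59 degrees, less where a joint would pass 70% of its speed; a pose out of reach is approached as far as the arm can. A call with a gripper value outside its range is refused whole. "hand" is the finger opening in mm, from 0 to 91.8, set as the call begins (left out, the last holds). The fingers move at their own pace and stop on an object; "squeeze" is the grip in N (left out, the last holds). Time passes only in rows, so rows that repeat a pose let the fingers close. It gives the time, the measured TCP pose, the force, the opening and the grip force at its end, in the units of the state.
- observe(): the state, without advancing time (a new reading comes with each control period).
- read_camera(name): name is "scene" or "top"; returns a dict with "pixels" (400x640x3 uint8, blue, green, red), "K" (3x3 intrinsics, pixels), "rvec" (rotation vector, rad) and "tvec" (3), from world to camera coordinates, as OpenCV has them. Camera axes: x right, y down, z forward; pixel columns grow to the right and rows downward; lengths in m; the calibration is good to about 2 mm. A picture is of the moment at which its call begins. There is no depth.
- hand_in(): hands the job in; it is judged then, once.
Trained networks look in a picture, given as the dict that the camera call returned (one of the last four; its "shot" number tells which), for a name from the list of things; names that differ only in an ending like _2 or _b are one class to them, and where a whole thing is asked for, a point or a joint stands for the part that bears it (a point fixed in the world has none). Each returns a list of dicts, best first, with "confidence" (0 to 1); they miss things now and then, are a little off and sometimes report something else, mostly with a low value. They report only what shows in the picture. A call takes as long as a camera call.
- boxes_of(picture, query): "point" ([x, y, z] in m, in world coordinates, good to about 4 mm: the middle of the surface that is visible of it).
- trace(picture, query): "pixels" (400x640 bool, what is visible of it).
- mark_of(picture, query): "point" ([x, y, z] in m, in world coordinates, good to about 4 mm: a listed point, or the origin of a listed thing).
The state is a dict: "time": time; "qpos": joint angles; "qvel": joint speeds; "joint_efforts": joint torques, N m; "tool_pos": TCP position; "tool_rot": TCP orientation; "contact_force": force on the tool from outside, world axes, zero at the start; "torque": the same for the moment, N m; "opening": finger opening in m; "grip_force": force on a finger pad.
Only numpy, scipy, OpenCV 4.12 (cv2) and the standard library are available. Lean on these libraries where they do the work, as an engineer would, in place of code of your own. Each camera call takes 0.05 s, during which the arm holds its last target. There are 200 camera calls.

## Working session

There is one attempt and no reset: what is moved stays moved. The work goes in short steps, Python scripts to look and compute and a tool call to move; the robot and the scene stay as the last step left them, time stands still between calls to the robot, and variables do not carry over. Pictures are saved under pics/ and viewed, at most 10 in all, crops included, and the job is handed in when it is done.

Besides the shell and the picture viewer there is one more tool, called in YAML: its name, and indented under it one key for each argument. arm_command: Moves the arm, as the interface text tells. Its arguments: {"type":"object","properties":{"series":{"type":"array"},"hand":{"type":"number"},"squeeze":{"type":"number"}},"required":["series"]}

```bash
mkdir -p pics; cat > h.py <<'E'
from cell import *
import numpy as np, cv2
from scipy.spatial.transform import Rotation as R
def proj(p,P):
    return cv2.projectPoints(np.array(P,float).reshape(-1,3),p["rvec"],p["tvec"],p["K"],None)[0].reshape(-1,2)
E
python3 - <<'E'
from h import *
s=observe(); print({k:np.round(v,3).tolist() for k,v in s.items()})
import cell
print([n for n in dir(cell) if not n.startswith('__')])
for c in ("scene","top"):
    p=read_camera(c); cv2.imwrite(f"pics/{c}0.png",p["pixels"])
    print(c, "cam pos",np.round(-cv2.Rodrigues(p["rvec"])[0].T@p["tvec"].ravel(),3))
    for n in "thick_pin slim_pin thick_end1 thick_end2 slim_end1 slim_end2 tray rack wide_foot slim_foot sieve tub saucepan".split():
        for m in mark_of(p,n)[:2]: print(n,np.round(m["point"],4),round(m["confidence"],2), proj(p,m["point"]).round(0).tolist())
E
```

```text
{'time': 0.0, 'qpos': [1.021, 0.343, 1.525, -0.0, 1.275, -0.146], 'qvel': [0.0, -0.001, 0.002, 0.001, -0.0, 0.001], 'joint_efforts': [-0.002, -43.125, -24.422, 0.072, 0.056, -0.0], 'tool_pos': [0.206, 0.483, 0.292], 'tool_rot': [-3.14, -0.0, 2.738], 'contact_force': [-0.155, -0.56, 0.141], 'torque': [-0.017, -0.004, -0.014], 'grip_force': 0.0, 'opening': 0.091}
['IKError', 'boxes_of', 'finger_overhang', 'hand_in', 'mark_of', 'observe', 'read_camera', 'trace']
scene cam pos [1.214 0.12  0.517]
thick_pin [ 0.5035 -0.1358  0.0582] 0.88 [[281.0, 187.0]]
thick_pin [ 0.3948 -0.2442  0.0497] 0.21 [[254.0, 164.0]]
slim_pin [ 0.5018 -0.2342  0.0488] 0.58 [[242.0, 185.0]]
slim_pin [ 0.4016 -0.1457  0.0561] 0.5 [[289.0, 166.0]]
thick_end1 [ 0.6132 -0.1317  0.0583] 0.95 [[267.0, 214.0]]
thick_end2 [ 0.6132 -0.1317  0.0583] 0.95 [[267.0, 214.0]]
slim_end1 [ 0.6018 -0.2371  0.0541] 0.82 [[222.0, 207.0]]
slim_end1 [ 0.3963 -0.2467  0.05  ] 0.74 [[253.0, 164.0]]
slim_end2 [ 0.6018 -0.2371  0.0541] 0.82 [[222.0, 207.0]]
slim_end2 [ 0.3963 -0.2467  0.05  ] 0.74 [[253.0, 164.0]]
tray [ 5.038e-01 -1.881
[... 717 characters left out ...]
3] 0.92 [[367.0, 285.0]]
thick_end2 [ 0.6112 -0.1281  0.0555] 0.78 [[365.0, 203.0]]
slim_end1 [ 0.3917 -0.248   0.0475] 0.92 [[407.0, 292.0]]
slim_end2 [ 0.3917 -0.248   0.0475] 0.92 [[407.0, 292.0]]
tray [ 0.5025 -0.1854 -0.0031] 0.61 [[382.0, 249.0]]
rack [5.107e-01 1.919e-01 2.000e-04] 0.63 [[243.0, 234.0]]
wide_foot [0.4594 0.2873 0.0246] 0.91 [[203.0, 248.0]]
slim_foot [0.4436 0.1151 0.0251] 0.91 [[267.0, 260.0]]
slim_foot [ 0.3953 -0.2482  0.0462] 0.42 [[407.0, 291.0]]
sieve [ 0.8047 -0.003   0.0041] 0.69 [[323.0, 137.0]]
tub [ 7.687e-01 -2.204e-01  7.000e-04] 0.83 [[399.0, 156.0]]
tub [ 0.3978 -0.1441  0.0611] 0.21 [[366.0, 286.0]]
saucepan [0.7535 0.2403 0.0102] 0.78 [[236.0, 146.0]]
```

View pics/scene0.png

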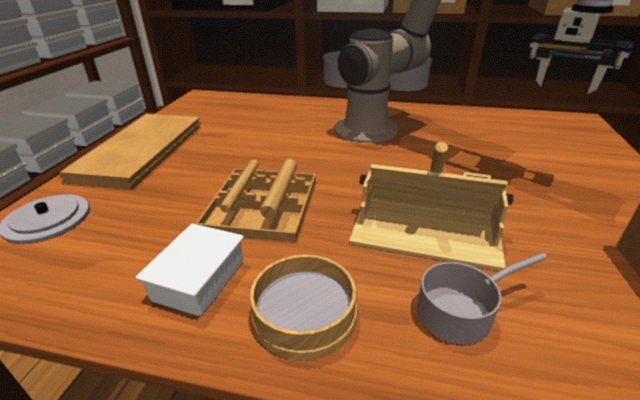

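View pics/top0.png

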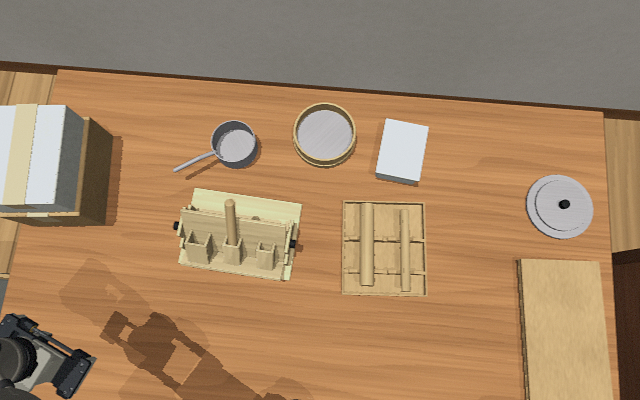

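The scene view shows the tray with both pins (thick at 281,187; slim at 242,185), and the rack from behind (430,210) with the sample pin at (440,160). The top view shows the rack's pockets at (198,245), (232,245) and (266,258), and the tray on the right. The networks' points agree with both pictures. I'll zoom in on the rack to get its lean.

```bash
python3 - <<'E'
from h import *
a=cv2.imread("pics/top0.png")[180:290,170:310]; cv2.imwrite("pics/topc.png",cv2.resize(a,None,fx=5,fy=5,interpolation=cv2.INTER_CUBIC))
a=cv2.imread("pics/scene0.png")[135:270,345:515]; cv2.imwrite("pics/scenec.png",cv2.resize(a,None,fx=4,fy=4,interpolation=cv2.INTER_CUBIC))
print(finger_overhang)
E
```

```text
0.0655
```

View pics/topc.png

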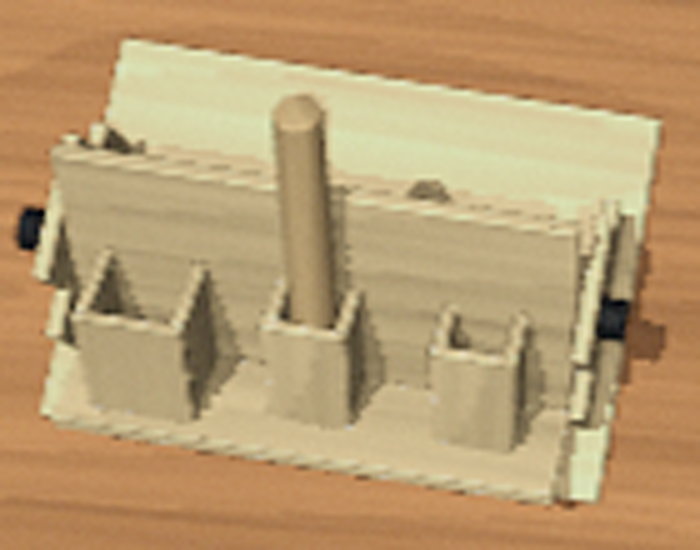

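View pics/scenec.png

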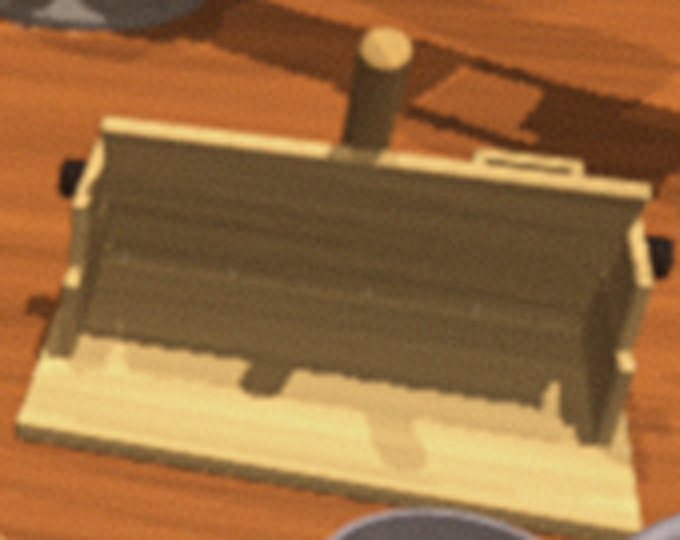

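The top crop shows the pockets' front mouth edges at about (78–180,325) and (435–515,356), the board's top front edge from (60,155) to (577,238), and the base corners. The scene crop shows the sample pin's end at (386,48) and the board's top edge from (105,120) to (652,187). Next I'll fit the rack pose and lean to these points.

```bash
cat > fit.py <<'E'
from h import *
from scipy.optimize import least_squares
ps={c:read_camera(c) for c in("top","scene")}
# view,crop px, kind, data
O=[("top",(122,40),"b",(.105,.150)),("top",(660,120),"b",(.105,-.150)),("top",(45,412),"b",(-.105,.15)),("top",(600,498),"b",(-.105,-.15)),
("top",(60,155),"f",(0,.130,.140)),("top",(578,238),"f",(0,-.130,.140)),
("top",(78,318),"f",(.046,.112,.075)),("top",(180,331),"f",(.046,.058,.075)),
("top",(433,352),"f",(.034,-.064,.075)),("top",(515,362),"f",(.034,-.106,.075)),
("top",(299,111),"s",0),("scene",(386,48),"s",0),
("scene",(20,425),"b",(.105,-.15)),("scene",(640,526),"b",(.105,.15)),
("scene",(105,120),"f",(0,-.13,.14)),("scene",(652,187),"f",(0,.13,.14))]
C={"top":(5,170,180),"scene":(4,345,135)}
def world(v,k,d):
    x,y,yaw,L,fx,fz,ds=v; l=np.array([np.sin(L),0,np.cos(L)]); n=np.array([-np.cos(L),0,np.sin(L)])
    if k=="b": q=np.array([d[0],d[1],.012])
    else:
        if k=="s": d=(ds,0,.210)
        q=np.array([fx,d[1],fz])+n*d[0]+l*d[2]
    return R.from_euler("z",yaw).apply(q)+[x,y,0]
def res(v):
    r=[]
    for c,u,k,d in O:
        s,ox,oy=C[c]; t=(np.array(u)+.5)/s-.5+[ox,oy]
        r+=list(proj(ps[c],world(v,k,d))[0]-t)
    # weak network priors on feet (px scale: 4mm ~1.5px)
    r+=list((world(v,"f",(0,.085,0))-[.4573,.284,.0257])/.004)+list((world(v,"f",(0,-.085,0))-[.4455,.116,.0275])/.004)
    return np.array(r)
f=least_squares(res,[.511,.193,-.07,.5,-.06,.026,.02],loss="soft_l1")
print(np.round(f.x,4),"lean",np.degrees(f.x[3]),"yaw",np.degrees(f.x[2]))
print(res(f.x).round(1).tolist())
J=f.jac; print("sd(1px)",np.sqrt(np.diag(np.linalg.inv(J.T@J))).round(4))
for y in(.085,-.085): print("foot",world(f.x,"f",(0,y,0)).round(4))
# pin ends by triangulation check
for n in("thick","slim"):
    for c in ps:
        print(n,c,[np.round(m["point"],4).tolist()+[round(m["confidence"],2)] for m in mark_of(ps[c],n+"_end1")+mark_of(ps[c],n+"_pin")])
    # axis from masks of both views: middles of outline along length
    m={c:trace(ps[c],n+"_pin") for c in ps}
    def cost(v):
        r=[]
        a=np.array([np.cos(v[3]),np.sin(v[3]),0]);
        for c in ps:
            pts=np.argwhere(m[c][0]["pixels"])[:,::-1].astype(float)
            e=proj(ps[c],[v[:3]-.105*a,v[:3]+.105*a]); mu=pts.mean(0)
            w,V=np.linalg.eigh(np.cov(pts.T)); u=V[:,1]; t=(pts-mu)@u; d=e[1]-e[0]
            nrm=np.array([-u[1],u[0]])
            r+=list((e-mu)@nrm)
        return r
    z=.06 if n=="thick" else .051
    g=least_squares(cost,[.503,-.136 if n=="thick" else -.24,z,.07]); print(n,"maskfit (x weak)",g.x.round(4), [len(m[c]) and (m[c][0]["confidence"],int(m[c][0]["pixels"].sum())) for c in ps])
E
python3 fit.py
```

```text
[ 0.5114  0.1958 -0.0616  0.5609 -0.0601  0.0255  0.0145] lean 32.135497139424935 yaw -3.5285136933982093
[0.1, -0.4, 0.2, -0.7, -0.9, 1.1, -0.2, 0.9, -1.9, -0.3, 0.7, -1.1, -1.0, -0.1, 0.3, 0.6, -0.0, -0.0, 0.5, 0.5, -0.2, 0.2, -0.0, 0.2, -0.9, -0.6, 1.1, 1.3, -1.0, -0.1, -0.2, -0.1, -0.2, 0.1, -0.1, 0.2, -0.3, -0.5]
sd(1px) [0.0016 0.0007 0.006  0.0228 0.0028 0.0019 0.003 ]
foot [0.4567 0.2844 0.0255]
foot [0.4462 0.1147 0.0255]
thick top [[0.4001, -0.1422, 0.061, 0.8], [0.6104, -0.1291, 0.0581, 0.79], [0.5042, -0.1374, 0.061, 0.73], [0.5002, -0.2396, 0.0529, 0.39], [0.5028, -0.1348, 0.061, 0.87]]
thick scene [[0.6131, -0.1339, 0.0579, 0.89], [0.4012, -0.145, 0.0582, 0.68], [0.5079, -0.136, 0.0592, 0.57]]
thick maskfit (x weak) [-5.9443434e+03 -3.8333280e+02 -1.3712600e+01  6.4100000e-02] [(0.57, 1165), (0.83, 964)]
slim top [[0.3983, -0.2494, 0.0472, 0.96], [0.6037, -0.2291, 0.0507, 0.87], [0.5012, -0.2364, 0.0551, 0.28], [0.5048, -0.2355, 0.055, 0.83]]
slim scene [[0.6004, -0.2337, 0.053, 0.97], [0.3952, -0.2471, 0.0507, 0.92], [0.4994, -0.2365, 0.0506, 0.62]]
slim maskfit (x weak) [-9.62607178e+04 -5.95610950e+03 -5.41507200e+02  6.09000000e-02] [(0.66, 752), (0.92, 638)]
```

The fit is good to about 1 px: lean about 32°, rack yaw −3.5°, feet at z ≈ 0.0255. Next I'll write a move helper and get the shift to hover above the thick pin.

```bash
cat >> h.py <<'E'
L,YAW=np.radians(32.1),np.radians(-3.5)
FOOT={"thick":np.array([.4567,.2844,.0255]),"slim":np.array([.4462,.1147,.0255])}
MID={"thick":np.array([.5055,-.1362,.0595]),"slim":np.array([.4997,-.2390,.051])}
PY=.064; OFF=.056
lv=R.from_euler("z",YAW).apply([np.sin(L),0,np.cos(L)]); nv=R.from_euler("z",YAW).apply([-np.cos(L),0,np.sin(L)])
RT=R.from_euler("xyz",[np.pi,0,PY+np.pi])                      # over the tray
RR=R.from_matrix(np.c_[-lv,np.cross(-nv,-lv),-nv])               # at the board
def grip(n): return MID[n]+OFF*np.array([np.cos(PY),np.sin(PY),0])
def rack(n,s,d,off=OFF): return FOOT[n]+nv*d+lv*(s+.105+off)      # low end s above floor, axis d off face
def delta(g,Rt,label=""):
    o=observe(); R0=R.from_euler("xyz",o["tool_rot"]); t=np.array(g)-Rt.apply([0,0,.047])
    print(label,"mm",(R0.inv().apply(t-o["tool_pos"])*1e3).round(1),"deg",np.degrees((R0.inv()*Rt).as_rotvec()).round(1))
E
python3 -c "
from h import *
delta(grip('thick')+[0,0,.13],RT)"
```

```text
mm [-568.4 -426.4   55.7] deg [  0.    0.  -26.8]
```

arm_command:
  series:
    - {"x": -284, "y": -213, "z": 0, "rz": -14}
    - {"x": -284, "y": -213, "z": 0, "rz": -14}
    - {"x": -284, "y": -213, "z": 0, "rz": -14}
    - {"x": -284, "y": -213, "z": 0, "rz": -14}
    - {"x": -284, "y": -213, "z": 0, "rz": -14}
    - {"x": -284, "y": -213, "z": 0, "rz": -14}
    - {"x": -284, "y": -213, "z": 0, "rz": -14}
    - {"x": -568, "y": -426, "z": 56, "rz": -27}
    - {"x": -568, "y": -426, "z": 56, "rz": -27}
    - {"x": -568, "y": -426, "z": 56, "rz": -27}
    - {"x": -568, "y": -426, "z": 56, "rz": -27}
    - {"x": -568, "y": -426, "z": 56, "rz": -27}
    - {"x": -568, "y": -426, "z": 56, "rz": -27}
    - {"x": -568, "y": -426, "z": 56, "rz": -27}
    - {"x": -568, "y": -426, "z": 56, "rz": -27}
    - {"x": -568, "y": -426, "z": 56, "rz": -27}
    - {"x": -568, "y": -426, "z": 56, "rz": -27}
  hand: 64
  squeeze: 50

```text
invalid input
```

```bash
python3 -c "
from h import *
print(observe()['qpos'].round(2) if hasattr(observe()['qpos'],'round') else observe()['qpos'])
delta(grip('thick'),RT)"
```

```text
[ 1.02  0.34  1.52 -0.    1.28 -0.15]
 mm [-568.4 -426.4  185.7] deg [  0.    0.  -26.8]
```

arm_command:
  series:
    - {"x": -284, "y": -213, "z": 0, "rx": 0, "ry": 0, "rz": -14}
    - {"x": -284, "y": -213, "z": 0, "rx": 0, "ry": 0, "rz": -14}
    - {"x": -284, "y": -213, "z": 0, "rx": 0, "ry": 0, "rz": -14}
    - {"x": -284, "y": -213, "z": 0, "rx": 0, "ry": 0, "rz": -14}
    - {"x": -284, "y": -213, "z": 0, "rx": 0, "ry": 0, "rz": -14}
    - {"x": -284, "y": -213, "z": 0, "rx": 0, "ry": 0, "rz": -14}
    - {"x": -284, "y": -213, "z": 0, "rx": 0, "ry": 0, "rz": -14}
    - {"x": -568, "y": -426, "z": 56, "rx": 0, "ry": 0, "rz": -27}
    - {"x": -568, "y": -426, "z": 56, "rx": 0, "ry": 0, "rz": -27}
    - {"x": -568, "y": -426, "z": 56, "rx": 0, "ry": 0, "rz": -27}
    - {"x": -568, "y": -426, "z": 56, "rx": 0, "ry": 0, "rz": -27}
    - {"x": -568, "y": -426, "z": 56, "rx": 0, "ry": 0, "rz": -27}
    - {"x": -568, "y": -426, "z": 56, "rx": 0, "ry": 0, "rz": -27}
    - {"x": -568, "y": -426, "z": 56, "rx": 0, "ry": 0, "rz": -27}
    - {"x": -568, "y": -426, "z": 56, "rx": 0, "ry": 0, "rz": -27}
    - {"x": -568, "y": -426, "z": 56, "rx": 0, "ry": 0, "rz": -27}
    - {"x": -568, "y": -426, "z": 56, "rx": 0, "ry": 0, "rz": -27}
  hand: 64
  squeeze: 50

```text
time: 3.8
tool_pos: [0.5609, -0.1323, 0.2357]
tool_rot: [3.141, -0.001, -3.075]
contact_force: [0.3, 0.7, 0.2]
opening: 0.0642
grip_force: 0.0
```

```bash
python3 -c "
from h import *
print(np.round(observe()['qpos'],2),observe()['time'])
delta(grip('thick'),RT)"
```

```text
[-0.36  0.48  1.46  0.    1.2  -2.  ] 3.8
 mm [ -0.6  -0.5 129.2] deg [ 0.1 -0.1  0.1]
```

arm_command:
  series:
    - {"x": 0, "y": 0, "z": 40}
    - {"x": 0, "y": 0, "z": 80}
    - {"x": 0, "y": 0, "z": 105}
    - {"x": 0, "y": 0, "z": 120}
    - {"x": 0, "y": 0, "z": 129}
    - {"x": 0, "y": 0, "z": 129}
    - {"x": 0, "y": 0, "z": 129}
    - {"x": 0, "y": 0, "z": 129}

```text
invalid input
```

```bash
python3 - <<'E'
from h import *
delta(grip('thick'),RT)
for c in("top","scene"):
  p=read_camera(c); cv2.imwrite(f"pics/{c}1.png",p["pixels"])
a=p["pixels"][130:250,190:340]; cv2.imwrite("pics/s1c.png",cv2.resize(a,None,fx=5,fy=5))
E
```

```text
mm [ -0.6  -0.5 129.2] deg [ 0.1 -0.1  0.1]
```

View pics/s1c.png

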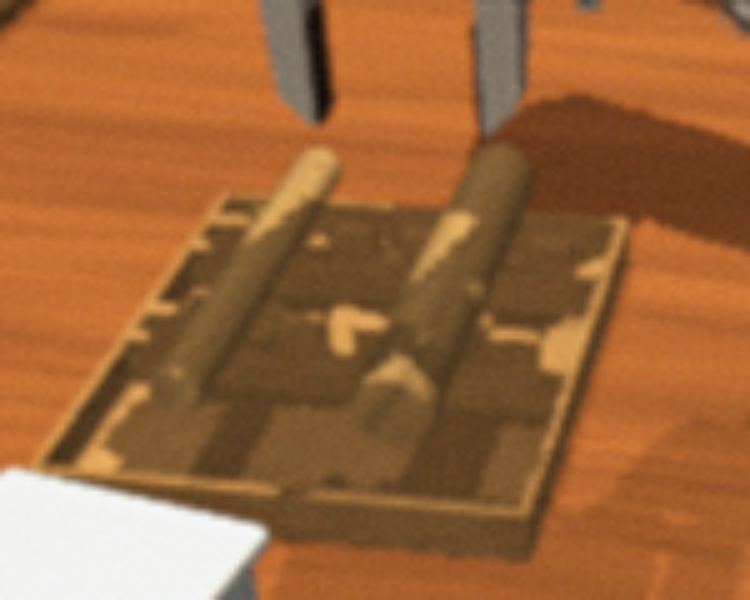

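The picture shows the fingers still up, at (295,60) and (500,60) in the crop, above the thick pin. That move was refused because rows need all six keys.

arm_command:
  series:
    - {"x": 0, "y": 0, "z": 40, "rx": 0, "ry": 0, "rz": 0}
    - {"x": 0, "y": 0, "z": 80, "rx": 0, "ry": 0, "rz": 0}
    - {"x": 0, "y": 0, "z": 105, "rx": 0, "ry": 0, "rz": 0}
    - {"x": 0, "y": 0, "z": 120, "rx": 0, "ry": 0, "rz": 0}
    - {"x": 0, "y": 0, "z": 129, "rx": 0, "ry": 0, "rz": 0}
    - {"x": 0, "y": 0, "z": 129, "rx": 0, "ry": 0, "rz": 0}
    - {"x": 0, "y": 0, "z": 129, "rx": 0, "ry": 0, "rz": 0}
    - {"x": 0, "y": 0, "z": 129, "rx": 0, "ry": 0, "rz": 0}

```text
time: 4.7
tool_pos: [0.5618, -0.1321, 0.1085]
tool_rot: [-3.141, 0.002, -3.074]
contact_force: [0.2, -0.6, 0.1]
opening: 0.064
grip_force: 0.0
```

arm_command:
  series:
    - {"x": 0, "y": 0, "z": 0, "rx": 0, "ry": 0, "rz": 0}
    - {"x": 0, "y": 0, "z": 0, "rx": 0, "ry": 0, "rz": 0}
    - {"x": 0, "y": 0, "z": 0, "rx": 0, "ry": 0, "rz": 0}
    - {"x": 0, "y": 0, "z": 0, "rx": 0, "ry": 0, "rz": 0}
    - {"x": 0, "y": 0, "z": 0, "rx": 0, "ry": 0, "rz": 0}
    - {"x": 0, "y": 0, "z": 0, "rx": 0, "ry": 0, "rz": 0}
    - {"x": 0, "y": 0, "z": 0, "rx": 0, "ry": 0, "rz": 0}
    - {"x": 0, "y": 0, "z": 0, "rx": 0, "ry": 0, "rz": 0}
    - {"x": 0, "y": 0, "z": 0, "rx": 0, "ry": 0, "rz": 0}
    - {"x": 0, "y": 0, "z": 0, "rx": 0, "ry": 0, "rz": 0}
  hand: 20

```text
time: 5.7
tool_pos: [0.5618, -0.1328, 0.1077]
tool_rot: [-3.14, 0.002, -3.074]
contact_force: [1.4, -4.6, 3.5]
opening: 0.0352
grip_force: 50.0
```

arm_command:
  series:
    - {"x": 0, "y": 0, "z": -5, "rx": 0, "ry": 0, "rz": 0}
    - {"x": 0, "y": 0, "z": -15, "rx": 0, "ry": 0, "rz": 0}
    - {"x": 0, "y": 0, "z": -35, "rx": 0, "ry": 0, "rz": 0}
    - {"x": 0, "y": 0, "z": -60, "rx": 0, "ry": 0, "rz": 0}
    - {"x": 0, "y": 0, "z": -85, "rx": 0, "ry": 0, "rz": 0}
    - {"x": 0, "y": 0, "z": -110, "rx": 0, "ry": 0, "rz": 0}
    - {"x": 0, "y": 0, "z": -135, "rx": 0, "ry": 0, "rz": 0}
    - {"x": 0, "y": 0, "z": -160, "rx": 0, "ry": 0, "rz": 0}
    - {"x": 0, "y": 0, "z": -185, "rx": 0, "ry": 0, "rz": 0}
    - {"x": 0, "y": 0, "z": -200, "rx": 0, "ry": 0, "rz": 0}
    - {"x": 0, "y": 0, "z": -210, "rx": 0, "ry": 0, "rz": 0}
    - {"x": 0, "y": 0, "z": -210, "rx": 0, "ry": 0, "rz": 0}
    - {"x": 0, "y": 0, "z": -210, "rx": 0, "ry": 0, "rz": 0}

```text
time: 7.0
tool_pos: [0.5608, -0.1318, 0.3164]
tool_rot: [3.141, -0.001, -3.074]
contact_force: [0.4, -0.4, -2.3]
opening: 0.0348
grip_force: 49.9
```

```bash
python3 - <<'E'
from h import *
o=observe(); print(o["contact_force"],o["torque"],np.round(o["qpos"],2))
delta(rack("thick",.20,.060),RR,"far above board")
delta(rack("thick",.10,.021),RR,"above mouth")
p=read_camera("scene"); a=p["pixels"][0:250,150:400]; cv2.imwrite("pics/s2c.png",cv2.resize(a,None,fx=2.4,fy=2.4))
E
```

```text
[ 0.37770792 -0.42965163 -2.27674409] [ 0.01756371 -0.10060609 -0.02138298] [-0.36  0.42  1.34  0.    1.39 -2.  ]
far above board mm [-24.5 409.4 -71.4] deg [  3.8 -57.9   6.7]
above mouth mm [ -4.7 411.8  34.1] deg [  3.8 -57.9   6.7]
```

View pics/s2c.png

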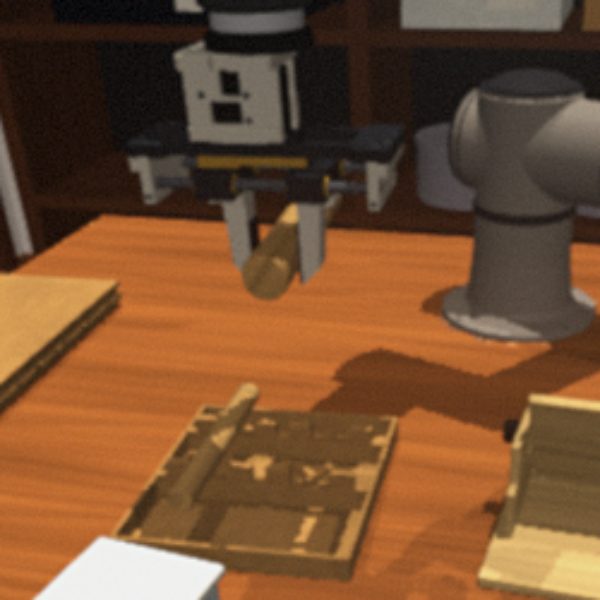

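The picture shows the thick pin held level between the fingers (crop 275,260), with the slim pin still in the tray at (215,450). Next is the turn and the carry to a standoff in front of the board.

```bash
python3 -c "
from h import *
delta(rack('thick',.24,.10),RR)"
```

```text
mm [ -11.8  411.1 -126.8] deg [  3.8 -57.9   6.7]
```

arm_command:
  series:
    - {"x": 0, "y": 10, "z": -5, "rx": 0, "ry": -1, "rz": 0}
    - {"x": -1, "y": 30, "z": -15, "rx": 0.3, "ry": -4, "rz": 0.5}
    - {"x": -2, "y": 55, "z": -25, "rx": 0.5, "ry": -8, "rz": 0.9}
    - {"x": -3, "y": 82, "z": -35, "rx": 0.8, "ry": -12, "rz": 1.4}
    - {"x": -4, "y": 110, "z": -45, "rx": 1, "ry": -16, "rz": 1.9}
    - {"x": -5, "y": 138, "z": -55, "rx": 1.3, "ry": -20, "rz": 2.3}
    - {"x": -6, "y": 166, "z": -65, "rx": 1.6, "ry": -24, "rz": 2.8}
    - {"x": -7, "y": 194, "z": -75, "rx": 1.8, "ry": -28, "rz": 3.3}
    - {"x": -8, "y": 222, "z": -85, "rx": 2.1, "ry": -32, "rz": 3.7}
    - {"x": -8, "y": 250, "z": -95, "rx": 2.4, "ry": -36, "rz": 4.2}
    - {"x": -9, "y": 278, "z": -105, "rx": 2.6, "ry": -40, "rz": 4.7}
    - {"x": -10, "y": 306, "z": -112, "rx": 2.9, "ry": -44, "rz": 5.1}
    - {"x": -10, "y": 334, "z": -118, "rx": 3.2, "ry": -48, "rz": 5.6}
    - {"x": -11, "y": 360, "z": -122, "rx": 3.4, "ry": -52, "rz": 6}
    - {"x": -12, "y": 382, "z": -125, "rx": 3.6, "ry": -55, "rz": 6.4}
    - {"x": -12, "y": 400, "z": -127, "rx": 3.8, "ry": -57, "rz": 6.6}
    - {"x": -12, "y": 411, "z": -127, "rx": 3.8, "ry": -57.9, "rz": 6.7}
    - {"x": -12, "y": 411, "z": -127, "rx": 3.8, "ry": -57.9, "rz": 6.7}
    - {"x": -12, "y": 411, "z": -127, "rx": 3.8, "ry": -57.9, "rz": 6.7}
    - {"x": -12, "y": 411, "z": -127, "rx": 3.8, "ry": -57.9, "rz": 6.7}

```text
time: 9.05
tool_pos: [0.5454, 0.2782, 0.4442]
tool_rot: [-3.14, 1.011, 3.081]
contact_force: [0.3, -0.9, -1.7]
opening: 0.0347
grip_force: 49.9
```

```bash
cat > pin.py <<'E'
# ends of the held pin, triangulated from marks/masks in both views
from h import *
import sys
n=sys.argv[1]; o=observe(); print(np.round(o["qpos"],2),"F",np.round(o["contact_force"],1))
R0=R.from_euler("xyz",o["tool_rot"]); g=np.array(o["tool_pos"])+R0.apply([0,0,.047]); a=-R0.as_matrix()[:,0]
exp=[g-a*(.105+OFF),g+a*(.105-OFF)]
print("expected low/up ends",np.round(exp,4).tolist())
for c in("top","scene"):
    p=read_camera(c); cv2.imwrite(f"pics/{c}_{o['time']:.1f}.png",p["pixels"])
    print(c,[np.round(m["point"],4).tolist()+[round(m["confidence"],2)] for m in mark_of(p,n+"_end1")])
    for m in trace(p,n+"_pin")[:1]:
        q=np.argwhere(m["pixels"])[:,::-1].astype(np.float32); l=cv2.fitLine(q,cv2.DIST_HUBER,0,.01,.01).ravel()
        e=proj(p,exp); d=e[1]-e[0]; ang=np.degrees(np.arctan2(d[0]*l[1]-d[1]*l[0],d[:2]@l[:2])); ang=(ang+90)%180-90
        print(c,"mask n",len(q),"img angle vs expected",round(ang,2),"perp offsets of expected ends px",[round(float((x-l[2:])@[-l[1],l[0]]),2) for x in e], "exp px",e.round(0).tolist())
E
python3 pin.py thick; python3 -c "
from h import *
delta(rack('thick',.085,.030),RR)"
```

```text
[ 0.55  0.16  1.68 -0.97  0.63 -0.34] F [ 0.3 -0.9 -1.7]
expected low/up ends [[0.4998, 0.2808, 0.2828], [0.6111, 0.2741, 0.4608]]
top [[0.4955, 0.2779, 0.2799, 0.93], [0.6124, 0.2775, 0.4564, 0.85], [0.7715, -0.2178, -0.0027, 0.67]]
top mask n 873 img angle vs expected -2.0 perp offsets of expected ends px [1.38, -1.53] exp px [[178.0, 214.0], [161.0, 133.0]]
scene [[0.5004, 0.2766, 0.2788, 0.91], [0.5008, -0.2396, 0.0484, 0.21]]
scene mask n 2939 img angle vs expected 2.89 perp offsets of expected ends px [1.78, -4.08] exp px [[498.0, 102.0], [541.0, -6.0]]
 mm [156.3   0.8  69.8] deg [-0.1  0.1  0. ]
```

arm_command:
  series:
    - {"x": 15, "y": 0, "z": 7, "rx": 0, "ry": 0, "rz": 0}
    - {"x": 35, "y": 0, "z": 17, "rx": 0, "ry": 0, "rz": 0}
    - {"x": 60, "y": 0, "z": 30, "rx": 0, "ry": 0, "rz": 0}
    - {"x": 85, "y": 0, "z": 42, "rx": 0, "ry": 0, "rz": 0}
    - {"x": 110, "y": 0, "z": 55, "rx": 0, "ry": 0, "rz": 0}
    - {"x": 130, "y": 0, "z": 65, "rx": 0, "ry": 0, "rz": 0}
    - {"x": 140, "y": 0, "z": 70, "rx": 0, "ry": 0, "rz": 0}
    - {"x": 140, "y": 0, "z": 70, "rx": 0, "ry": 0, "rz": 0}
    - {"x": 140, "y": 0, "z": 70, "rx": 0, "ry": 0, "rz": 0}
    - {"x": 140, "y": 0, "z": 70, "rx": 0, "ry": 0, "rz": 0}

```text
time: 10.35
tool_pos: [0.5553, 0.2732, 0.3597]
tool_rot: [3.126, 0.919, 3.083]
contact_force: [-0.4, -0.4, -0.7]
opening: 0.0349
grip_force: 49.9
```

```bash
python3 pin.py thick; python3 - <<'E'
from h import *
p=read_camera("top"); im=cv2.resize(p["pixels"][160:280,160:280],None,fx=5,fy=5,interpolation=cv2.INTER_CUBIC)
# overlay expected pin axis and pocket outline
o=observe(); R0=R.from_euler("xyz",o["tool_rot"]); g=np.array(o["tool_pos"])+R0.apply([0,0,.047]); a=-R0.as_matrix()[:,0]
def dr(P,c):
    q=((proj(p,P)-[160,160]+.5)*5-.5).astype(np.int32); cv2.polylines(im,[q],False,c,1)
dr([g-a*.161,g+a*.04],(0,0,255))
y=np.cross(-nv,-lv); b=FOOT["thick"]+lv*.075
dr([b+y*.021,b+y*.021+nv*.04,b-y*.021+nv*.04,b-y*.021,b+y*.021],(0,255,0))
e=R0.as_matrix(); lo=g-a*.161; dr([lo+.018*(np.cos(t)*e[:,1]+np.sin(t)*e[:,2]) for t in np.linspace(0,6.3,30)],(255,0,0))
cv2.imwrite("pics/t3c.png",im)
E
```

```text
[ 0.5   0.24  1.76 -1.    0.51 -0.28] F [-0.4 -0.4 -0.7]
expected low/up ends [[0.4951, 0.2775, 0.2033], [0.6223, 0.2701, 0.3702]]
top [[0.4932, 0.2719, 0.1995, 0.73], [0.6226, 0.2746, 0.3672, 0.57]]
top mask n 645 img angle vs expected -3.45 perp offsets of expected ends px [3.01, -1.76] exp px [[190.0, 223.0], [179.0, 145.0]]
scene [[0.4968, 0.2731, 0.1993, 0.97], [0.6308, 0.2715, 0.3701, 0.63]]
scene mask n 2045 img angle vs expected 2.57 perp offsets of expected ends px [0.94, -2.66] exp px [[485.0, 142.0], [520.0, 69.0]]
```

View pics/t3c.png

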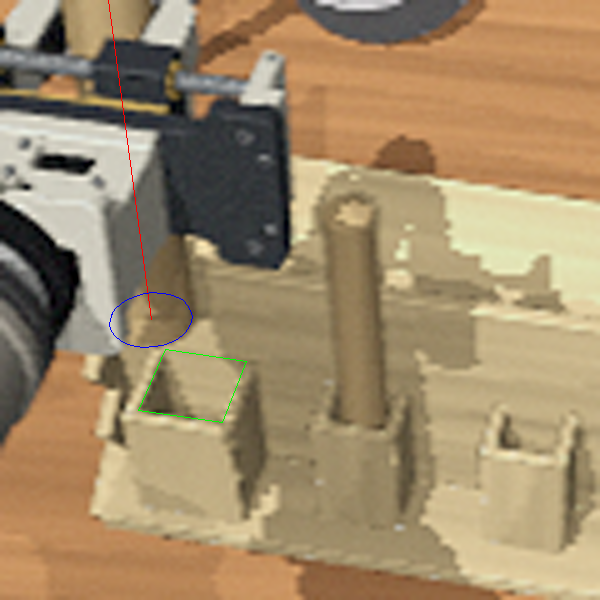

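The pin hangs over the rack, but q4 is at its −1.0 limit, so the commanded pose wasn't reached. The overlay's low end at (150,320) sits off the pocket outline (195,385). Since the pin is round, I can turn the tool about the pin's axis instead. I'll identify the arm's kinematics from the logged poses and find a reachable turn.

```bash
cat > kin.py <<'E'
from h import *
from scipy.optimize import least_squares
def fk(q,k):
    a,h,l1,l2,e,d=k; Rz=lambda t:R.from_euler("z",t); Ry=lambda t:R.from_euler("y",t)
    A=Rz(q[0]); B=A*Ry(q[1]); C=B*Ry(q[2]); D=C*Rz(q[3])*Ry(q[4])*Rz(q[5])*Rz(np.pi/2)
    return A.apply([a,0,h])+B.apply([0,0,l1])+C.apply([e,0,l2])+D.apply([0,0,d]), D
DATA=[([1.021,.3425,1.5245,0,1.275,-.146],[.206,.483,.292],[-3.14,0,2.738]),
([-.36,.48,1.46,0,1.2,-2.0],[.5609,-.1323,.2357],[3.141,-.001,-3.075]),
([-.36,.42,1.34,0,1.39,-2.0],[.5608,-.1318,.3164],[3.141,-.001,-3.074]),
([.55,.16,1.68,-.97,.63,-.34],[.5454,.2782,.4442],[-3.14,1.011,3.081])]
LO=np.array([-2.53,-.77,.04,-1,.28,-3.11]); HI=np.array([2.53,2.02,2.7,4.14,2.66,3.11])
def model(extra=True):
    o=observe(); dat=DATA+[(o["qpos"],o["tool_pos"],o["tool_rot"])]
    f=lambda k:np.concatenate([(fk(q,k)[0]-p)*(30 if i in(0,4) else 5) for i,(q,p,r) in enumerate(dat)])
    s=least_squares(f,[0,.3,.4,.4,0,.2]); return s.x,dat
def ik(t,Rt,k,q0):
    def f(q):
        p,D=fk(q,k); return np.r_[(p-t)*10,(D.inv()*Rt).as_rotvec()]
    b=[least_squares(f,np.clip(q,LO+.01,HI-.01),bounds=(LO,HI)) for q in (q0,[.5,.3,1.8,-.5,.8,-.8],[.5,.3,1.8,.3,.8,-.8],[.5,.3,1.8,2.5,.5,2.])]
    return min(b,key=lambda s:s.cost)
E
python3 - <<'E'
from kin import *
k,dat=model(); print("k",k.round(4))
for q,p,r in dat:
    P,D=fk(q,k); print("err mm",((P-p)*1e3).round(1),"deg",np.degrees((D.inv()*R.from_euler("xyz",r)).magnitude()).round(2))
q0=observe()["qpos"]
for n in("thick","slim"):
  for tilt in(0,20):
    for phi in(0,8,12,16,20,25):
      out=[]
      for s,d in((.24,.06),(.10,.02),(0,.02)):
        Rt=R.from_rotvec(lv*np.radians(phi))*RR*R.from_euler("y",np.radians(tilt)); g=rack(n,s,d)
        S=ik(g-Rt.apply([0,0,.047]),Rt,k,q0); out.append((round(np.sqrt(2*S.cost),3),S.x.round(2).tolist()))
      print(n,tilt,phi,[o[0] for o in out],out[1][1],out[2][1])
E
```

```text
k [ 0.6537 -0.0186  0.1273 -0.248  -0.225   0.0923]
err mm [ 68.2 -35.5   4.5] deg 0.07
err mm [-34.5 -65.8  65.6] deg 0.22
err mm [-89.6 -45.6 -43.5] deg 0.43
err mm [ -45.9  -24.6 -103.8] deg 0.41
err mm [  3.7 -10.5  -2.3] deg 0.0
thick 0 0 [np.float64(0.304), np.float64(0.0), np.float64(0.0)] [0.55, 0.83, 0.91, -0.88, 0.69, -0.46] [0.61, 1.06, 0.42, -0.74, 0.91, -0.66]
thick 0 8 [np.float64(0.281), np.float64(0.0), np.float64(0.0)] [0.52, 0.78, 0.94, -0.7, 0.56, -0.63] [0.58, 0.99, 0.46, -0.57, 0.81, -0.8]
thick 0 12 [np.float64(0.279), np.float64(0.0), np.float64(0.0)] [0.51, 0.77, 0.94, -0.59, 0.51, -0.74] [0.56, 0.96, 0.48, -0.47, 0.77, -0.88]
thick 0 16 [np.float64(0.273), np.float64(0.0), np.float64(0.0)] [0.49, 0.76, 0.94, -0.44, 0.46, -0.88] [0.55, 0.94, 0.49, -0.37, 0.73, -0.98]
thick 0 20 [np.float64(0.264), np.float64(0.0), np.float64(0.0)] [0.47, 0.76, 0.93, -0.27, 0.42, -1.05] [0.53, 0.93, 0.49, -0.25, 0.7, -1.08]
thick 0 25 [np.float64(0.247), np.float64(0.0), np.float64(0.0)] [0.45, 0.76, 0.92, -0.01, 0.39, -1.3] [0.5, 0.92, 0.49, -0.09, 0.67, -1.22]
thick 20 0 [np.
[... 1810 characters left out ...]
slim 20 8 [np.float64(0.714), np.float64(0.0), np.float64(0.0)] [0.19, 0.34, 1.41, -0.04, 0.73, -1.39] [0.22, 0.51, 0.92, -0.05, 1.04, -1.37]
slim 20 12 [np.float64(0.687), np.float64(0.0), np.float64(0.0)] [0.17, 0.34, 1.4, 0.08, 0.72, -1.51] [0.2, 0.51, 0.92, 0.04, 1.03, -1.45]
slim 20 16 [np.float64(0.665), np.float64(0.0), np.float64(0.0)] [0.16, 0.35, 1.39, 0.19, 0.73, -1.64] [0.18, 0.51, 0.92, 0.13, 1.03, -1.54]
slim 20 20 [np.float64(0.644), np.float64(0.0), np.float64(0.0)] [0.14, 0.36, 1.37, 0.3, 0.75, -1.76] [0.16, 0.52, 0.9, 0.22, 1.04, -1.63]
slim 20 25 [np.float64(0.612), np.float64(0.0), np.float64(0.0)] [0.12, 0.39, 1.34, 0.43, 0.78, -1.9] [0.14, 0.54, 0.88, 0.33, 1.06, -1.73]
```

```bash
python3 - <<'E'
s=open("kin.py").read()
s=s.replace("a,h,l1,l2,e,d=k","a,h,l1,l2,e,d,b=k").replace("A.apply([a,0,h])","A.apply([a,b,h])").replace("[0,.3,.4,.4,0,.2]","[0,.3,.4,.4,0,.2,.075]")
s=s.replace("for i,(q,p,r) in enumerate(dat)])","for i,(q,p,r) in enumerate(dat)]+[(k-np.array([0,.2,.4,.4,0,.2,.075]))*.01])")
open("kin.py","w").write(s)
E
cat > scan.py <<'E'
from kin import *
k,dat=model(); print("k",k.round(4))
for q,p,r in dat:
    P,D=fk(q,k); print("err mm",((P-p)*1e3).round(1),"deg",np.degrees((D.inv()*R.from_euler("xyz",r)).magnitude()).round(2))
q0=observe()["qpos"]
for n in("thick","slim"):
  for tilt in(0,20):
    for phi in(0,8,12,16,20):
      out=[]
      for s,d in((.22,.06),(.10,.02),(0,.02)):
        Rt=R.from_rotvec(lv*np.radians(phi))*RR*R.from_euler("y",np.radians(tilt)); g=rack(n,s,d)
        S=ik(g-Rt.apply([0,0,.047]),Rt,k,q0); out.append((float(np.sqrt(2*S.cost).round(3)),S.x.round(2).tolist()))
      print(n,tilt,phi,[o[0] for o in out],*[o[1] for o in out])
E
python3 scan.py
```

```text
k [-0.0088  0.2267  0.5106  0.3886  0.0502  0.2542  0.0768]
err mm [0.  0.1 0. ] deg 0.07
err mm [1.2 2.8 2.7] deg 0.22
err mm [-0.8  3.1 -0. ] deg 0.43
err mm [-1.6  0.4 -1.4] deg 0.41
err mm [ 0.1 -0.2 -0. ] deg 0.0
thick 0 0 [0.029, 0.141, 0.053] [0.51, 0.22, 1.69, -1.0, 0.56, -0.31] [0.51, 0.35, 2.02, 4.14, 0.48, 0.91] [0.62, 0.46, 2.12, 4.14, 0.64, 1.06]
thick 0 8 [0.0, 0.028, 0.0] [0.43, 0.18, 1.77, -0.97, 0.34, -0.37] [0.46, 0.31, 2.01, 4.14, 0.34, 0.87] [0.55, 0.43, 2.17, 3.89, 0.56, 1.23]
thick 0 12 [0.025, 0.003, 0.0] [0.4, 0.17, 1.78, -0.8, 0.28, -0.55] [0.42, 0.3, 2.02, 3.96, 0.28, 1.02] [0.49, 0.43, 2.2, 3.66, 0.55, 1.41]
thick 0 16 [0.079, 0.021, 0.0] [0.36, 0.16, 1.76, -0.4, 0.28, -0.96] [0.37, 0.29, 2.06, 3.5, 0.28, 1.45] [0.43, 0.42, 2.23, 3.42, 0.55, 1.59]
thick 0 20 [0.096, 0.011, 0.0] [0.27, 0.14, 1.78, 0.36, 0.28, -1.75] [0.31, 0.29, 2.07, 3.04, 0.28, 1.87] [0.37, 0.42, 2.25, 3.19, 0.58, 1.76]
thick 20 0 [0.0, 0.0, 0.0] [0.44, 0.27, 1.43, -0.4, 0.88, -0.9] [0.47, 0.33, 1.7, -0.58, 0.61, -0.64] [0.54, 0.38, 1.9, -0.91, 0.45, -0.22]
thick 20 8 [0.0, 0.0, 0.011] [0.
[... 1258 characters left out ...]
0.0, 0.0, 0.071] [0.1, 0.11, 1.63, -0.14, 0.75, -1.34] [0.11, 0.17, 1.91, -0.26, 0.41, -1.2] [0.17, 0.24, 2.09, -0.71, 0.28, -0.7]
slim 20 8 [0.0, 0.0, 0.099] [0.0, 0.09, 1.66, 0.14, 0.73, -1.67] [0.01, 0.16, 1.93, 0.24, 0.39, -1.78] [-0.02, 0.21, 2.12, 0.58, 0.28, -2.16]
slim 20 12 [0.0, 0.0, 0.049] [-0.05, 0.09, 1.66, 0.28, 0.75, -1.84] [-0.05, 0.16, 1.94, 0.47, 0.43, -2.06] [-0.07, 0.22, 2.16, 1.07, 0.28, -2.72]
slim 20 16 [0.0, 0.0, 0.0] [-0.09, 0.1, 1.67, 0.41, 0.78, -1.99] [-0.1, 0.16, 1.94, 0.65, 0.48, -2.29] [-0.1, 0.22, 2.18, 1.24, 0.3, -2.93]
slim 20 20 [0.0, 0.0, 0.0] [-0.14, 0.1, 1.67, 0.52, 0.82, -2.13] [-0.14, 0.17, 1.94, 0.78, 0.55, -2.47] [-0.16, 0.23, 2.18, 1.28, 0.4, -3.04]
```

The kinematic fit is now within a few mm, and much closer on the exact readings. A square grip can't reach the slide, but with the tool pitched 20° or more in the pin's plane it can. So I'll put the pin back in its notches and grip it again, tilted. First I need the best tilt.

```bash
cat > scan2.py <<'E'
from kin import *
import json
k,_=model(); np.save("k.npy",k); q0=[.45,.3,1.8,-.5,.7,-.7]
for OFFS in(.064,):
 for n in("thick","slim"):
  for tilt in(20,25,30,35):
    for phi in(-6,0,6):
      out=[]
      for s,d in((.22,.06),(.10,.02),(.05,.02),(0,.02)):
        Rt=R.from_rotvec(lv*np.radians(phi))*RR*R.from_euler("y",np.radians(tilt)); g=rack(n,s,d,OFFS)
        S=ik(g-Rt.apply([0,0,.047]),Rt,k,q0); out.append((float(np.sqrt(2*S.cost).round(3)),S.x.round(2).tolist()))
      Rt=RT*R.from_euler("y",np.radians(tilt)); g=MID[n]+OFFS*np.array([np.cos(PY),np.sin(PY),0])
      S=ik(g-Rt.apply([0,0,.047]),Rt,k,[-.3,.5,1.5,0,1.5,-2])
      print(n,tilt,phi,[o[0] for o in out],out[0][1],out[1][1],out[3][1],"tray",float(S.cost.round(4)),S.x.round(2).tolist())
E
python3 scan2.py; python3 -c "
from h import *
delta(grip('thick')+[0,0,.2],RT)"
```

```text
thick 20 -6 [0.0, 0.0, 0.0, 0.0] [0.49, 0.31, 1.36, -0.5, 0.99, -0.78] [0.52, 0.36, 1.63, -0.66, 0.74, -0.52] [0.58, 0.41, 1.83, -0.9, 0.6, -0.17] tray 0.0 [-0.3, 0.82, 1.26, -0.12, 1.39, -1.89]
thick 20 0 [0.0, 0.0, 0.0, 0.0] [0.44, 0.27, 1.41, -0.39, 0.9, -0.91] [0.47, 0.32, 1.68, -0.56, 0.62, -0.66] [0.53, 0.37, 1.89, -0.88, 0.46, -0.26] tray 0.0 [-0.3, 0.82, 1.26, -0.12, 1.39, -1.89]
thick 20 6 [0.0, 0.0, 0.0, 0.0] [0.39, 0.24, 1.46, -0.24, 0.81, -1.08] [0.41, 0.3, 1.73, -0.4, 0.51, -0.88] [0.47, 0.34, 1.94, -0.79, 0.32, -0.42] tray 0.0 [-0.3, 0.82, 1.26, -0.12, 1.39, -1.89]
thick 25 -6 [0.0, 0.0, 0.0, 0.0] [0.47, 0.33, 1.29, -0.41, 1.09, -0.86] [0.49, 0.37, 1.57, -0.52, 0.82, -0.66] [0.55, 0.4, 1.78, -0.7, 0.65, -0.38] tray 0.0 [-0.28, 0.87, 1.18, -0.15, 1.51, -1.88]
thick 25 0 [0.0, 0.0, 0.0, 0.0] [0.42, 0.3, 1.34, -0.3, 1.01, -0.99] [0.45, 0.34, 1.62, -0.41, 0.72, -0.81] [0.5, 0.37, 1.83, -0.62, 0.52, -0.53] tray 0.0 [-0.28, 0.87, 1.18, -0.15, 1.51, -1.88]
thick 25 6 [0.0, 0.0, 0.0, 0.0] [0.37, 0.27, 1.38, -0.17, 0.94, -1.15] [0.4, 0.31, 1.66, -0.26, 0.63, -1.02] [0.45, 0.35, 
[... 2927 characters left out ...]
2.01, 0.11, 0.42, -1.63] tray 0.0 [-0.41, 0.97, 1.03, -0.23, 1.62, -2.0]
slim 35 -6 [0.0, 0.0, 0.0, 0.0] [0.12, 0.24, 1.35, -0.17, 1.18, -1.27] [0.14, 0.26, 1.65, -0.21, 0.86, -1.19] [0.16, 0.28, 1.9, -0.29, 0.62, -1.06] tray 0.0 [-0.4, 1.02, 0.95, -0.26, 1.73, -2.0]
slim 35 0 [0.0, 0.0, 0.0, 0.0] [0.07, 0.22, 1.37, -0.06, 1.15, -1.42] [0.08, 0.24, 1.68, -0.08, 0.83, -1.39] [0.1, 0.26, 1.92, -0.12, 0.57, -1.32] tray 0.0 [-0.4, 1.02, 0.95, -0.26, 1.73, -2.0]
slim 35 6 [0.0, 0.0, 0.0, 0.0] [0.02, 0.21, 1.39, 0.06, 1.14, -1.58] [0.03, 0.23, 1.69, 0.07, 0.81, -1.6] [0.04, 0.25, 1.94, 0.09, 0.55, -1.62] tray 0.0 [-0.4, 1.02, 0.95, -0.26, 1.73, -2.0]
 mm [  24.  -405.6   49.6] deg [-2.4 52.6 -6.1]
```

arm_command:
  series:
    - {"x": -35, "y": 0, "z": -15, "rx": 0, "ry": 0, "rz": 0}
    - {"x": -70, "y": 0, "z": -35, "rx": 0, "ry": 0, "rz": 0}
    - {"x": -100, "y": 0, "z": -50, "rx": 0, "ry": 0, "rz": 0}
    - {"x": -120, "y": 0, "z": -60, "rx": 0, "ry": 0, "rz": 0}
    - {"x": -130, "y": 0, "z": -65, "rx": 0, "ry": 0, "rz": 0}
    - {"x": -130, "y": 0, "z": -65, "rx": 0, "ry": 0, "rz": 0}
    - {"x": -130, "y": 0, "z": -65, "rx": 0, "ry": 0, "rz": 0}

```text
time: 11.4
tool_pos: [0.5821, 0.2704, 0.5002]
tool_rot: [3.128, 0.916, 3.084]
contact_force: [-0.7, -0.1, -3.0]
opening: 0.0348
grip_force: 49.9
```

```bash
python3 -c "
from h import *
print(np.round(observe()['qpos'],2))
delta(grip('thick')+[0,0,.20],RT)"
```

```text
[ 0.47  0.18  1.45 -0.59  0.76 -0.78]
 mm [ 152.2 -405.1  114.5] deg [-2.5 52.4 -6.1]
```

arm_command:
  series:
    - {"x": 4, "y": -12, "z": 3, "rx": -0.1, "ry": 2, "rz": -0.2}
    - {"x": 14, "y": -37, "z": 10, "rx": -0.2, "ry": 5, "rz": -0.6}
    - {"x": 25, "y": -67, "z": 19, "rx": -0.4, "ry": 9, "rz": -1}
    - {"x": 37, "y": -98, "z": 28, "rx": -0.6, "ry": 13, "rz": -1.5}
    - {"x": 49, "y": -130, "z": 37, "rx": -0.8, "ry": 17, "rz": -2}
    - {"x": 61, "y": -162, "z": 46, "rx": -1, "ry": 21, "rz": -2.4}
    - {"x": 73, "y": -194, "z": 55, "rx": -1.2, "ry": 25, "rz": -2.9}
    - {"x": 85, "y": -226, "z": 64, "rx": -1.4, "ry": 29, "rz": -3.4}
    - {"x": 97, "y": -258, "z": 73, "rx": -1.6, "ry": 33, "rz": -3.9}
    - {"x": 109, "y": -290, "z": 82, "rx": -1.8, "ry": 37, "rz": -4.3}
    - {"x": 121, "y": -322, "z": 91, "rx": -2, "ry": 42, "rz": -4.8}
    - {"x": 133, "y": -352, "z": 100, "rx": -2.2, "ry": 46, "rz": -5.3}
    - {"x": 143, "y": -380, "z": 107, "rx": -2.4, "ry": 49, "rz": -5.7}
    - {"x": 150, "y": -398, "z": 112, "rx": -2.5, "ry": 51.5, "rz": -6}
    - {"x": 152, "y": -405, "z": 115, "rx": -2.5, "ry": 52.4, "rz": -6.1}
    - {"x": 152, "y": -405, "z": 115, "rx": -2.5, "ry": 52.4, "rz": -6.1}
    - {"x": 152, "y": -405, "z": 115, "rx": -2.5, "ry": 52.4, "rz": -6.1}
    - {"x": 152, "y": -405, "z": 115, "rx": -2.5, "ry": 52.4, "rz": -6.1}
    - {"x": 152, "y": -405, "z": 115, "rx": -2.5, "ry": 52.4, "rz": -6.1}

```text
time: 13.3
tool_pos: [0.5629, -0.1313, 0.3084]
tool_rot: [3.141, 0.005, -3.076]
contact_force: [0.1, -0.1, -0.9]
opening: 0.0346
grip_force: 49.9
```

```bash
python3 pin.py thick;python3 -c "
from h import *
o=observe();print(o['torque'],o['tool_pos'],o['tool_rot'])
g=np.array([.5618,-.1328,.1077])+[0,0,-.047]
delta(g,R.from_euler('xyz',[-3.14,.002,-3.074]))"
```

```text
[-0.36  0.43  1.35  0.    1.36 -2.  ] F [ 0.1 -0.1 -0.9]
expected low/up ends [[0.4025, -0.1418, 0.2607], [0.612, -0.128, 0.2617]]
top []
top mask n 281 img angle vs expected -25.94 perp offsets of expected ends px [25.63, -17.32] exp px [[376.0, 280.0], [375.0, 182.0]]
scene [[0.4034, -0.1439, 0.2552, 0.94], [0.6142, -0.132, 0.2597, 0.55]]
scene mask n 601 img angle vs expected -12.48 perp offsets of expected ends px [7.87, -1.73] exp px [[286.0, 85.0], [259.0, 120.0]]
[ 0.00701209 -0.06780022  0.03604373] [ 0.56289907 -0.13204596  0.30791989] [ 3.14044323  0.00366544 -3.07679536]
 mm [  2.   -0.8 200.2] deg [ 0.2  0.1 -0.2]
```

arm_command:
  series:
    - {"x": 1, "y": 0, "z": 15, "rx": 0, "ry": 0, "rz": 0}
    - {"x": 2, "y": -1, "z": 45, "rx": 0, "ry": 0, "rz": 0}
    - {"x": 2, "y": -1, "z": 75, "rx": 0, "ry": 0, "rz": 0}
    - {"x": 2, "y": -1, "z": 105, "rx": 0, "ry": 0, "rz": 0}
    - {"x": 2, "y": -1, "z": 135, "rx": 0, "ry": 0, "rz": 0}
    - {"x": 2, "y": -1, "z": 160, "rx": 0, "ry": 0, "rz": 0}
    - {"x": 2, "y": -1, "z": 175, "rx": 0, "ry": 0, "rz": 0}
    - {"x": 2, "y": -1, "z": 185, "rx": 0, "ry": 0, "rz": 0}
    - {"x": 2, "y": -1, "z": 192, "rx": 0, "ry": 0, "rz": 0}
    - {"x": 2, "y": -1, "z": 196, "rx": 0, "ry": 0, "rz": 0}
    - {"x": 2, "y": -1, "z": 198, "rx": 0, "ry": 0, "rz": 0}
    - {"x": 2, "y": -1, "z": 199, "rx": 0, "ry": 0, "rz": 0}
    - {"x": 2, "y": -1, "z": 199, "rx": 0, "ry": 0, "rz": 0}

```text
time: 14.9
tool_pos: [0.5618, -0.1331, 0.1092]
tool_rot: [3.141, 0.004, -3.077]
contact_force: [0.2, 1.2, -2.4]
opening: 0.0347
grip_force: 49.9
```

arm_command:
  series:
    - {"x": 0, "y": 0, "z": 0, "rx": 0, "ry": 0, "rz": 0}
    - {"x": 0, "y": 0, "z": 0, "rx": 0, "ry": 0, "rz": 0}
    - {"x": 0, "y": 0, "z": 0, "rx": 0, "ry": 0, "rz": 0}
    - {"x": 0, "y": 0, "z": 0, "rx": 0, "ry": 0, "rz": 0}
    - {"x": 0, "y": 0, "z": 0, "rx": 0, "ry": 0, "rz": 0}
    - {"x": 0, "y": 0, "z": 0, "rx": 0, "ry": 0, "rz": 0}
    - {"x": 0, "y": 0, "z": -25, "rx": 0, "ry": 0, "rz": 0}
    - {"x": 0, "y": 0, "z": -55, "rx": 0, "ry": 0, "rz": 0}
    - {"x": 0, "y": 0, "z": -75, "rx": 0, "ry": 0, "rz": 0}
    - {"x": 0, "y": 0, "z": -75, "rx": 0, "ry": 0, "rz": 0}
  hand: 64

```text
time: 15.9
tool_pos: [0.5627, -0.1336, 0.1867]
tool_rot: [-3.14, 0.009, -3.077]
contact_force: [-0.1, 0.0, 0.2]
opening: 0.064
grip_force: 0.0
```

```bash
sed -i 's/OFF=.056/OFF=.064/' h.py; cat >> h.py <<'E'
TILT=R.from_euler("y",np.radians(30)); RT=RT*TILT; RR=RR*TILT
E
python3 - <<'E'
from h import *
for c in("top","scene"):
    p=read_camera(c)
    for n in("thick","slim"): print(c,n,[np.round(m["point"],4).tolist()+[round(m["confidence"],2)] for m in mark_of(p,n+"_end1")[:2]+mark_of(p,n+"_pin")[:1]])
a=p["pixels"][100:250,190:340]; cv2.imwrite("pics/s4c.png",cv2.resize(a,None,fx=4,fy=4))
delta(grip("thick"),RT)
delta(grip("thick")-RT.apply([0,0,.085]),RT,"back 85")
E
```

```text
top thick [[0.6082, -0.1311, 0.0554, 0.37]]
top slim [[0.3982, -0.246, 0.0474, 0.91], [0.4991, -0.2377, 0.0565, 0.89]]
scene thick [[0.4049, -0.1475, 0.0586, 0.91], [0.6175, -0.1356, 0.062, 0.79], [0.5063, -0.1386, 0.0595, 0.7]]
scene slim [[0.5006, -0.2363, 0.0479, 0.7]]
 mm [-31.5   0.3  83. ] deg [ 0.1 30.1  0.1]
back 85 mm [-74.2   0.4   9.5] deg [ 0.1 30.1  0.1]
```

View pics/s4c.png

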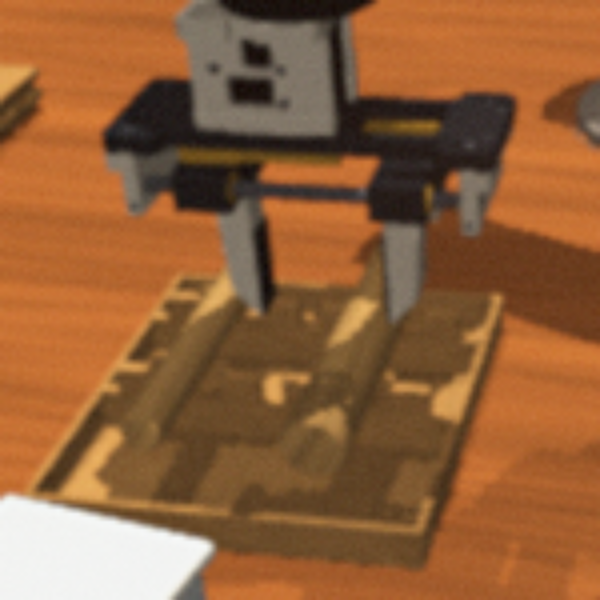

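The picture shows the thick pin back in its notches (end at crop 315,445), with the fingers straddling it above. Now the tilted re-grasp.

arm_command:
  series:
    - {"x": -20, "y": 0, "z": 2, "rx": 0, "ry": 8, "rz": 0}
    - {"x": -40, "y": 0, "z": 4, "rx": 0, "ry": 16, "rz": 0}
    - {"x": -60, "y": 0, "z": 7, "rx": 0, "ry": 24, "rz": 0}
    - {"x": -74, "y": 0, "z": 10, "rx": 0, "ry": 30, "rz": 0}
    - {"x": -74, "y": 0, "z": 10, "rx": 0, "ry": 30, "rz": 0}
    - {"x": -64, "y": 0, "z": 27, "rx": 0, "ry": 30, "rz": 0}
    - {"x": -52, "y": 0, "z": 48, "rx": 0, "ry": 30, "rz": 0}
    - {"x": -42, "y": 0, "z": 65, "rx": 0, "ry": 30, "rz": 0}
    - {"x": -35, "y": 0, "z": 77, "rx": 0, "ry": 30, "rz": 0}
    - {"x": -31, "y": 0, "z": 83, "rx": 0, "ry": 30, "rz": 0}
    - {"x": -31, "y": 0, "z": 83, "rx": 0, "ry": 30, "rz": 0}
    - {"x": -31, "y": 0, "z": 83, "rx": 0, "ry": 30, "rz": 0}

```text
time: 17.6
tool_pos: [0.5929, -0.1312, 0.1019]
tool_rot: [3.141, -0.518, -3.077]
contact_force: [0.7, -0.9, 0.1]
opening: 0.0638
grip_force: 0.0
```

arm_command:
  series:
    - {"x": 0, "y": 0, "z": 0, "rx": 0, "ry": 0, "rz": 0}
    - {"x": 0, "y": 0, "z": 0, "rx": 0, "ry": 0, "rz": 0}
    - {"x": 0, "y": 0, "z": 0, "rx": 0, "ry": 0, "rz": 0}
    - {"x": 0, "y": 0, "z": 0, "rx": 0, "ry": 0, "rz": 0}
    - {"x": 0, "y": 0, "z": 0, "rx": 0, "ry": 0, "rz": 0}
    - {"x": 0, "y": 0, "z": 0, "rx": 0, "ry": 0, "rz": 0}
    - {"x": 0, "y": 0, "z": 0, "rx": 0, "ry": 0, "rz": 0}
    - {"x": 0, "y": 0, "z": 0, "rx": 0, "ry": 0, "rz": 0}
  hand: 20
  squeeze: 58

```text
time: 18.4
tool_pos: [0.5928, -0.1314, 0.101]
tool_rot: [3.141, -0.52, -3.077]
contact_force: [0.6, -3.3, 2.3]
opening: 0.0347
grip_force: 58.0
```

```bash
python3 -c "
from h import *
print(np.round(observe()['qpos'],2))
delta(grip('thick'),RT)
delta(grip('thick')+[0,0,.2],RT)"
```

```text
[-0.28  0.92  1.1  -0.17  1.61 -1.88]
 mm [-0.5  0.8  0.7] deg [0.  0.2 0.1]
 mm [  98.8    0.9 -172.9] deg [0.  0.2 0.1]
```

Gripped. Lifting straight up (tool +x and −z).

arm_command:
  series:
    - {"x": 3, "y": 0, "z": -4, "rx": 0, "ry": 0, "rz": 0}
    - {"x": 8, "y": 0, "z": -14, "rx": 0, "ry": 0, "rz": 0}
    - {"x": 18, "y": 0, "z": -32, "rx": 0, "ry": 0, "rz": 0}
    - {"x": 30, "y": 0, "z": -52, "rx": 0, "ry": 0, "rz": 0}
    - {"x": 43, "y": 0, "z": -75, "rx": 0, "ry": 0, "rz": 0}
    - {"x": 56, "y": 0, "z": -98, "rx": 0, "ry": 0, "rz": 0}
    - {"x": 69, "y": 0, "z": -120, "rx": 0, "ry": 0, "rz": 0}
    - {"x": 82, "y": 0, "z": -143, "rx": 0, "ry": 0, "rz": 0}
    - {"x": 92, "y": 0, "z": -160, "rx": 0, "ry": 0, "rz": 0}
    - {"x": 98, "y": 0, "z": -170, "rx": 0, "ry": 0, "rz": 0}
    - {"x": 100, "y": 0, "z": -173, "rx": 0, "ry": 0, "rz": 0}
    - {"x": 100, "y": 0, "z": -173, "rx": 0, "ry": 0, "rz": 0}

```text
time: 19.6
tool_pos: [0.5918, -0.1311, 0.3005]
tool_rot: [3.14, -0.52, -3.076]
contact_force: [-0.1, 0.5, -1.7]
opening: 0.0351
grip_force: 57.9
```

```bash
python3 -c "
from h import *
delta(rack('thick',.22,.08),RR)"
```

```text
mm [  61.5  408.9 -123.7] deg [ -0.  -57.6   7.5]
```

arm_command:
  series:
    - {"x": 2, "y": 12, "z": -4, "rx": 0, "ry": -1.5, "rz": 0.2}
    - {"x": 5, "y": 36, "z": -11, "rx": 0, "ry": -5, "rz": 0.7}
    - {"x": 10, "y": 65, "z": -20, "rx": 0, "ry": -9, "rz": 1.2}
    - {"x": 15, "y": 98, "z": -30, "rx": 0, "ry": -14, "rz": 1.8}
    - {"x": 20, "y": 131, "z": -40, "rx": 0, "ry": -18, "rz": 2.4}
    - {"x": 25, "y": 164, "z": -50, "rx": 0, "ry": -23, "rz": 3}
    - {"x": 30, "y": 197, "z": -61, "rx": 0, "ry": -28, "rz": 3.6}
    - {"x": 35, "y": 230, "z": -73, "rx": 0, "ry": -32, "rz": 4.2}
    - {"x": 40, "y": 263, "z": -84, "rx": 0, "ry": -37, "rz": 4.8}
    - {"x": 45, "y": 296, "z": -95, "rx": 0, "ry": -42, "rz": 5.4}
    - {"x": 50, "y": 329, "z": -106, "rx": 0, "ry": -46, "rz": 6}
    - {"x": 55, "y": 360, "z": -115, "rx": 0, "ry": -51, "rz": 6.6}
    - {"x": 59, "y": 386, "z": -120, "rx": 0, "ry": -54.5, "rz": 7.1}
    - {"x": 61, "y": 402, "z": -123, "rx": 0, "ry": -57, "rz": 7.4}
    - {"x": 61, "y": 409, "z": -124, "rx": 0, "ry": -57.6, "rz": 7.5}
    - {"x": 61, "y": 409, "z": -124, "rx": 0, "ry": -57.6, "rz": 7.5}
    - {"x": 61, "y": 409, "z": -124, "rx": 0, "ry": -57.6, "rz": 7.5}
    - {"x": 61, "y": 409, "z": -124, "rx": 0, "ry": -57.6, "rz": 7.5}

```text
time: 21.4
tool_pos: [0.5744, 0.2763, 0.4386]
tool_rot: [-3.14, 0.485, 3.08]
contact_force: [0.1, 0.6, -1.0]
opening: 0.0349
grip_force: 57.9
```

```bash
sed -i 's/a=-R0.as_matrix()\[:,0\]/a=-(R0*TILT.inv()).as_matrix()[:,0]/' pin.py; python3 pin.py thick; python3 -c "
from h import *
delta(rack('thick',.10,.028),RR)"
```

```text
[ 0.41  0.31  1.26 -0.24  1.15 -1.05] F [ 0.1  0.6 -1. ]
expected low/up ends [[0.5064, 0.2803, 0.254], [0.6181, 0.2735, 0.4317]]
top [[0.5056, 0.2784, 0.2542, 0.76], [0.6162, 0.2742, 0.4275, 0.68], [0.606, -0.2273, 0.0512, 0.45]]
top mask n 800 img angle vs expected -1.28 perp offsets of expected ends px [-0.03, -1.82] exp px [[183.0, 214.0], [167.0, 135.0]]
scene [[0.624, 0.2718, 0.4308, 0.88], [0.5064, 0.2777, 0.25, 0.86]]
scene mask n 2840 img angle vs expected 2.12 perp offsets of expected ends px [1.02, -2.94] exp px [[494.0, 118.0], [535.0, 20.0]]
 mm [ 78.6   0.5 104.7] deg [-0. -0. -0.]
```

arm_command:
  series:
    - {"x": 6, "y": 0, "z": 8, "rx": 0, "ry": 0, "rz": 0}
    - {"x": 18, "y": 0, "z": 24, "rx": 0, "ry": 0, "rz": 0}
    - {"x": 33, "y": 0, "z": 44, "rx": 0, "ry": 0, "rz": 0}
    - {"x": 48, "y": 0, "z": 64, "rx": 0, "ry": 0, "rz": 0}
    - {"x": 63, "y": 0, "z": 84, "rx": 0, "ry": 0, "rz": 0}
    - {"x": 73, "y": 0, "z": 97, "rx": 0, "ry": 0, "rz": 0}
    - {"x": 79, "y": 0, "z": 105, "rx": 0, "ry": 0, "rz": 0}
    - {"x": 79, "y": 0, "z": 105, "rx": 0, "ry": 0, "rz": 0}
    - {"x": 79, "y": 0, "z": 105, "rx": 0, "ry": 0, "rz": 0}

```text
time: 22.6
tool_pos: [0.5537, 0.2785, 0.31]
tool_rot: [-3.141, 0.487, 3.081]
contact_force: [-0.5, -1.0, -0.9]
opening: 0.0348
grip_force: 57.9
```

```bash
cat > look.py <<'E'
from h import *
import sys
n,f=sys.argv[1:3]; rad,w,dp=(.018,.021,.040) if n=="thick" else (.012,.015,.028)
o=observe(); R0=R.from_euler("xyz",o["tool_rot"]); g=np.array(o["tool_pos"])+R0.apply([0,0,.047]); e=(R0*TILT.inv()).as_matrix(); a=-e[:,0]; lo=g-a*(.105+OFF)
v=lo-FOOT[n]; y=np.cross(-nv,-lv); print("model: low end s,d,lateral mm",(np.array([v@lv,v@nv,v@y])*1e3).round(1),"F",np.round(o["contact_force"],2),"T",np.round(o["torque"],2))
out=[]
for c,W in(("top",80),("scene",80)):
    p=read_camera(c); u0=(proj(p,FOOT[n]+lv*.09)[0]-W/2).astype(int).clip(0); s=500/W
    im=cv2.resize(p["pixels"][u0[1]:u0[1]+W,u0[0]:u0[0]+W],(500,500) if 1 else None,interpolation=cv2.INTER_CUBIC) if min(p["pixels"][u0[1]:u0[1]+W,u0[0]:u0[0]+W].shape[:2])==W else None
    if im is None: continue
    def dr(P,col): cv2.polylines(im,[((proj(p,P)-u0+.5)*s-.5).astype(np.int32)],False,col,1)
    b=FOOT[n]+lv*.075; dr([b+y*w,b+y*w+nv*dp,b-y*w+nv*dp,b-y*w,b+y*w],(0,255,0))
    dr([lo+rad*(np.cos(t)*e[:,1]+np.sin(t)*e[:,2]) for t in np.linspace(0,6.3,30)],(255,0,0)); dr([lo,lo+a*.1],(0,0,255))
    out.append(im)
cv2.imwrite("pics/"+f,cv2.resize(np.hstack(out),None,fx=.8,fy=.8))
E
python3 look.py thick l1.png;python3 pin.py thick
```

```text
model: low end s,d,lateral mm [100.2  28.   -0. ] F [-0.49 -0.99 -0.91] T [-0.    0.29  0.01]
[ 0.43  0.34  1.55 -0.31  0.83 -0.92] F [-0.2  0.5 -0.3]
expected low/up ends [[0.4865, 0.2827, 0.1259], [0.5976, 0.2759, 0.3039]]
top [[0.4877, 0.2785, 0.1243, 0.73], [0.5972, 0.2794, 0.303, 0.58]]
top mask n 565 img angle vs expected -1.05 perp offsets of expected ends px [0.21, -1.01] exp px [[196.0, 232.0], [184.0, 167.0]]
scene [[0.4857, 0.2833, 0.1217, 0.94], [0.6046, 0.276, 0.3037, 0.9], [0.7514, 0.2424, 0.0, 0.16]]
scene mask n 1765 img angle vs expected 2.9 perp offsets of expected ends px [1.22, -2.43] exp px [[479.0, 175.0], [508.0, 109.0]]
```

View pics/l1.png

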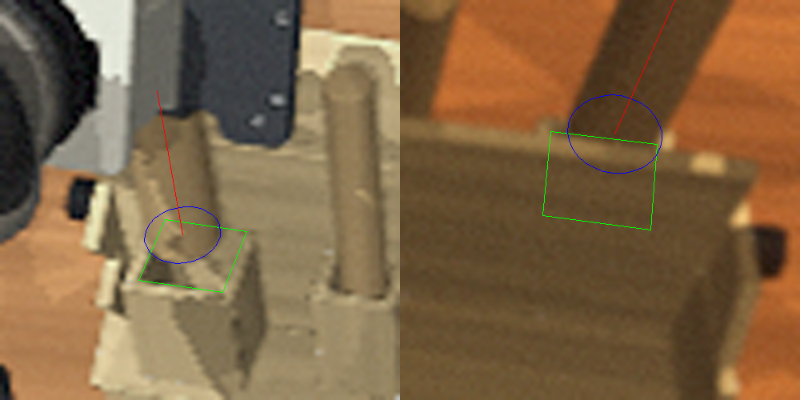

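The overlays match: the blue low-end circle lies on the pin and sits over the pocket mouth, laterally within about 1 mm. Now I'll ease the pin toward the board.

arm_command:
  series:
    - {"x": -1, "y": 0, "z": 1.7, "rx": 0, "ry": 0, "rz": 0}
    - {"x": -2, "y": 0, "z": 3.5, "rx": 0, "ry": 0, "rz": 0}
    - {"x": -3, "y": 0, "z": 5.2, "rx": 0, "ry": 0, "rz": 0}
    - {"x": -3.5, "y": 0, "z": 6.1, "rx": 0, "ry": 0, "rz": 0}
    - {"x": -3.5, "y": 0, "z": 6.1, "rx": 0, "ry": 0, "rz": 0}
    - {"x": -3.5, "y": 0, "z": 6.1, "rx": 0, "ry": 0, "rz": 0}

```text
time: 23.6
tool_pos: [0.5593, 0.278, 0.3055]
tool_rot: [-3.141, 0.486, 3.081]
contact_force: [-0.4, 0.5, -1.9]
opening: 0.0353
grip_force: 57.9
```

arm_command:
  series:
    - {"x": -0.5, "y": 0, "z": 0.9, "rx": 0, "ry": 0, "rz": 0}
    - {"x": -0.5, "y": 0, "z": 0.9, "rx": 0, "ry": 0, "rz": 0}
    - {"x": -0.5, "y": 0, "z": 0.9, "rx": 0, "ry": 0, "rz": 0}

```text
time: 23.9
tool_pos: [0.5602, 0.278, 0.3051]
tool_rot: [-3.141, 0.486, 3.081]
contact_force: [-0.5, 0.4, -1.3]
opening: 0.0352
grip_force: 57.9
```

arm_command:
  series:
    - {"x": -0.5, "y": 0, "z": 0.9, "rx": 0, "ry": 0, "rz": 0}
    - {"x": -0.5, "y": 0, "z": 0.9, "rx": 0, "ry": 0, "rz": 0}
    - {"x": -0.5, "y": 0, "z": 0.9, "rx": 0, "ry": 0, "rz": 0}

```text
time: 24.2
tool_pos: [0.561, 0.2779, 0.3045]
tool_rot: [-3.141, 0.486, 3.081]
contact_force: [-0.7, -0.4, -1.0]
opening: 0.0346
grip_force: 57.9
```

arm_command:
  series:
    - {"x": -0.5, "y": 0, "z": 0.9, "rx": 0, "ry": 0, "rz": 0}
    - {"x": -0.5, "y": 0, "z": 0.9, "rx": 0, "ry": 0, "rz": 0}
    - {"x": -0.5, "y": 0, "z": 0.9, "rx": 0, "ry": 0, "rz": 0}

```text
time: 24.5
tool_pos: [0.5619, 0.2779, 0.304]
tool_rot: [-3.141, 0.486, 3.081]
contact_force: [-0.7, -1.0, -0.1]
opening: 0.035
grip_force: 57.9
```

```bash
python3 look.py thick l2.png
```

```text
model: low end s,d,lateral mm [99.4 18.1 -0.3] F [-0.71 -1.   -0.12] T [ 0.07  0.47 -0.  ]
```

arm_command:
  series:
    - {"x": -0.5, "y": 0, "z": 0.9, "rx": 0, "ry": 0, "rz": 0}
    - {"x": -0.5, "y": 0, "z": 0.9, "rx": 0, "ry": 0, "rz": 0}
    - {"x": -0.5, "y": 0, "z": 0.9, "rx": 0, "ry": 0, "rz": 0}

```text
time: 24.9
tool_pos: [0.5628, 0.2778, 0.3035]
tool_rot: [-3.141, 0.486, 3.081]
contact_force: [-0.6, 0.1, -0.7]
opening: 0.0349
grip_force: 57.9
```

```bash
python3 look.py thick l3.png
```

```text
model: low end s,d,lateral mm [99.4 17.1 -0.2] F [-0.57  0.09 -0.72] T [0.08 0.56 0.01]
```

arm_command:
  series:
    - {"x": -0.5, "y": 0, "z": 0.9, "rx": 0, "ry": 0, "rz": 0}
    - {"x": -0.5, "y": 0, "z": 0.9, "rx": 0, "ry": 0, "rz": 0}
    - {"x": -0.5, "y": 0, "z": 0.9, "rx": 0, "ry": 0, "rz": 0}

```text
time: 25.3
tool_pos: [0.5636, 0.2778, 0.3028]
tool_rot: [-3.141, 0.486, 3.081]
contact_force: [-0.6, -0.7, 1.7]
opening: 0.035
grip_force: 57.9
```

```bash
python3 look.py thick l3.png; python3 pin.py thick
```

```text
model: low end s,d,lateral mm [99.3 16.  -0.2] F [-0.61 -0.73  1.68] T [0.13 0.61 0.02]
[ 0.42  0.37  1.54 -0.3   0.82 -0.92] F [-0.5 -0.3  1.7]
expected low/up ends [[0.4959, 0.2818, 0.1182], [0.6073, 0.2751, 0.296]]
top [[0.6082, 0.2776, 0.2915, 0.96], [0.489, 0.279, 0.1215, 0.68]]
top mask n 554 img angle vs expected 0.38 perp offsets of expected ends px [-0.74, -0.29] exp px [[198.0, 229.0], [187.0, 164.0]]
scene [[0.6172, 0.2742, 0.2944, 0.95], [0.4928, 0.2806, 0.1193, 0.66]]
scene mask n 1550 img angle vs expected 3.54 perp offsets of expected ends px [2.01, -2.36] exp px [[478.0, 181.0], [507.0, 116.0]]
```

Contact is confirmed: the torque has risen to about 0.6 N m, and it began earlier than the model predicted. So the face is nearer or steeper than I fitted. I'll back off, take a baseline, and probe the face at two heights to measure its direction.

arm_command:
  series:
    - {"x": 3, "y": 0, "z": -5.2, "rx": 0, "ry": 0, "rz": 0}
    - {"x": 6, "y": 0, "z": -10.4, "rx": 0, "ry": 0, "rz": 0}
    - {"x": 8, "y": 0, "z": -14, "rx": 0, "ry": 0, "rz": 0}
    - {"x": 8, "y": 0, "z": -14, "rx": 0, "ry": 0, "rz": 0}
    - {"x": 8, "y": 0, "z": -14, "rx": 0, "ry": 0, "rz": 0}

```text
time: 26.2
tool_pos: [0.5499, 0.2786, 0.3116]
tool_rot: [-3.141, 0.487, 3.081]
contact_force: [-0.3, 0.3, -1.5]
opening: 0.0348
grip_force: 57.9
```

```bash
python3 look.py thick l3.png; python3 pin.py thick
```

```text
model: low end s,d,lateral mm [99.5 32.2 -0.2] F [-0.3   0.32 -1.53] T [ 0.09  0.4  -0.03]
[ 0.44  0.34  1.56 -0.31  0.83 -0.91] F [-0.1 -0.5 -1.8]
expected low/up ends [[0.4822, 0.2825, 0.1267], [0.5938, 0.2759, 0.3045]]
top [[0.4826, 0.2796, 0.1248, 0.96], [0.5927, 0.2797, 0.2998, 0.57], [0.3958, -0.2492, 0.0478, 0.31]]
top mask n 618 img angle vs expected -0.41 perp offsets of expected ends px [-0.03, -0.5] exp px [[196.0, 234.0], [184.0, 169.0]]
scene [[0.599, 0.2757, 0.3027, 0.95], [0.4829, 0.2814, 0.1246, 0.64]]
scene mask n 1742 img angle vs expected 2.49 perp offsets of expected ends px [1.15, -1.98] exp px [[478.0, 174.0], [508.0, 108.0]]
```

arm_command:
  series:
    - {"x": -4, "y": 0, "z": 7, "rx": 0, "ry": 0, "rz": 0}
    - {"x": -4, "y": 0, "z": 7, "rx": 0, "ry": 0, "rz": 0}
    - {"x": -4, "y": 0, "z": 7, "rx": 0, "ry": 0, "rz": 0}

```text
time: 26.9
tool_pos: [0.557, 0.278, 0.3067]
tool_rot: [-3.14, 0.486, 3.081]
contact_force: [-0.1, 0.1, -1.6]
opening: 0.0348
grip_force: 57.9
```

```bash
python3 look.py thick l3.png
```

```text
model: low end s,d,lateral mm [99.  23.8 -0.5] F [-0.09  0.14 -1.62] T [ 0.02  0.33 -0.01]
```

arm_command:
  series:
    - {"x": -2, "y": 0, "z": 3.5, "rx": 0, "ry": 0, "rz": 0}
    - {"x": -2, "y": 0, "z": 3.5, "rx": 0, "ry": 0, "rz": 0}
    - {"x": -2, "y": 0, "z": 3.5, "rx": 0, "ry": 0, "rz": 0}

```text
time: 27.3
tool_pos: [0.5603, 0.2779, 0.3048]
tool_rot: [-3.141, 0.486, 3.081]
contact_force: [0.1, -0.3, -2.2]
opening: 0.0348
grip_force: 57.9
```

```bash
python3 look.py thick l3.png
```

```text
model: low end s,d,lateral mm [99.2 20.  -0.3] F [ 0.07 -0.3  -2.16] T [ 0.03  0.35 -0.02]
```

The unloaded torque is about 0.35 N m, so contact began at d ≈ 18–19 mm, as the model predicted. The lean and the face position hold. I'll touch the face lightly and slide down in stages.

arm_command:
  series:
    - {"x": -0.8, "y": 0, "z": 1.4, "rx": 0, "ry": 0, "rz": 0}
    - {"x": 2.5, "y": 0.3, "z": 3.5, "rx": 0, "ry": 0, "rz": 0}
    - {"x": 6, "y": 0.3, "z": 5.4, "rx": 0, "ry": 0, "rz": 0}
    - {"x": 10, "y": 0.3, "z": 7.5, "rx": 0, "ry": 0, "rz": 0}
    - {"x": 13, "y": 0.3, "z": 9.4, "rx": 0, "ry": 0, "rz": 0}
    - {"x": 16.5, "y": 0.3, "z": 11.4, "rx": 0, "ry": 0, "rz": 0}
    - {"x": 16.5, "y": 0.3, "z": 11.4, "rx": 0, "ry": 0, "rz": 0}

```text
time: 28.1
tool_pos: [0.5504, 0.2788, 0.2864]
tool_rot: [-3.14, 0.485, 3.082]
contact_force: [-0.7, 0.4, -1.2]
opening: 0.035
grip_force: 57.9
```

```bash
python3 look.py thick l4.png
```

```text
model: low end s,d,lateral mm [78.3 18.8 -0.2] F [-0.68  0.36 -1.22] T [ 0.06  0.55 -0.04]
```

View pics/l4.png

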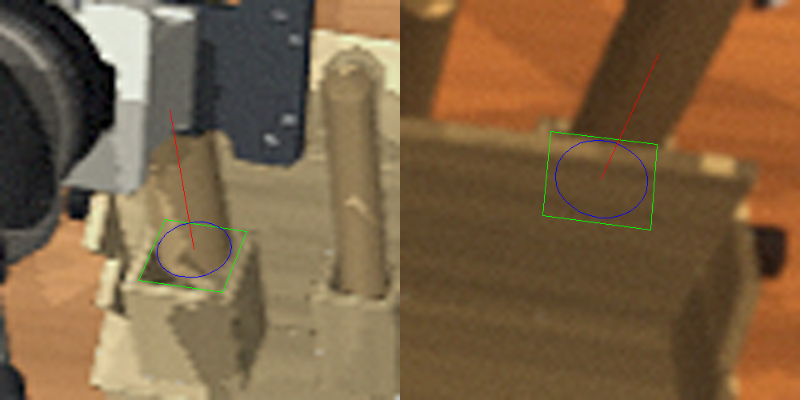

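The overlay shows the pin's end (about 193,250 in the top half) inside the green mouth outline, and the load is light. I'll keep sliding down and ease off the face a little.

arm_command:
  series:
    - {"x": 4, "y": 0.2, "z": 1.5, "rx": 0, "ry": 0, "rz": 0}
    - {"x": 8, "y": 0.2, "z": 3.6, "rx": 0, "ry": 0, "rz": 0}
    - {"x": 11, "y": 0.2, "z": 5.4, "rx": 0, "ry": 0, "rz": 0}
    - {"x": 14.5, "y": 0.2, "z": 7.3, "rx": 0, "ry": 0, "rz": 0}
    - {"x": 17.8, "y": 0.2, "z": 9.1, "rx": 0, "ry": 0, "rz": 0}
    - {"x": 17.8, "y": 0.2, "z": 9.1, "rx": 0, "ry": 0, "rz": 0}

```text
time: 28.8
tool_pos: [0.5391, 0.2796, 0.2701]
tool_rot: [-3.14, 0.485, 3.082]
contact_force: [-0.2, -0.6, -1.7]
opening: 0.0349
grip_force: 57.9
```

```bash
python3 look.py thick l5.png; python3 pin.py thick
```

```text
model: low end s,d,lateral mm [58.5 19.7 -0. ] F [-0.25 -0.65 -1.74] T [ 0.02  0.34 -0.02]
[ 0.45  0.36  1.64 -0.35  0.73 -0.85] F [-0.7  0.3 -2.2]
expected low/up ends [[0.4718, 0.2837, 0.0861], [0.5833, 0.2771, 0.2639]]
top [[0.4681, 0.2859, 0.0828, 0.71], [0.5832, 0.278, 0.2602, 0.66], [0.512, 0.19, 0.0022, 0.16]]
top mask n 511 img angle vs expected -1.68 perp offsets of expected ends px [0.28, -1.56] exp px [[199.0, 241.0], [188.0, 179.0]]
scene [[0.5899, 0.2755, 0.2621, 0.59]]
scene mask n 1238 img angle vs expected 4.27 perp offsets of expected ends px [2.46, -2.31] exp px [[474.0, 188.0], [501.0, 130.0]]
```

arm_command:
  series:
    - {"x": 3, "y": 0, "z": 2.8, "rx": 0, "ry": 0, "rz": 0}
    - {"x": 6.5, "y": 0, "z": 4.7, "rx": 0, "ry": 0, "rz": 0}
    - {"x": 10, "y": 0, "z": 6.7, "rx": 0, "ry": 0, "rz": 0}
    - {"x": 13.5, "y": 0, "z": 8.7, "rx": 0, "ry": 0, "rz": 0}
    - {"x": 17, "y": 0, "z": 10.7, "rx": 0, "ry": 0, "rz": 0}
    - {"x": 17, "y": 0, "z": 10.7, "rx": 0, "ry": 0, "rz": 0}

```text
time: 29.8
tool_pos: [0.5289, 0.2802, 0.2526]
tool_rot: [-3.14, 0.485, 3.082]
contact_force: [-1.4, -0.2, -0.5]
opening: 0.0348
grip_force: 57.9
```

```bash
python3 look.py thick l5.png
```

```text
model: low end s,d,lateral mm [38.2 19.1 -0. ] F [-1.44 -0.17 -0.52] T [ 0.13  0.77 -0.02]
```

arm_command:
  series:
    - {"x": 3.5, "y": 0, "z": 2, "rx": 0, "ry": 0, "rz": 0}
    - {"x": 7, "y": 0, "z": 4, "rx": 0, "ry": 0, "rz": 0}
    - {"x": 10.4, "y": 0, "z": 6, "rx": 0, "ry": 0, "rz": 0}
    - {"x": 13.9, "y": 0, "z": 8, "rx": 0, "ry": 0, "rz": 0}
    - {"x": 17.3, "y": 0, "z": 10, "rx": 0, "ry": 0, "rz": 0}
    - {"x": 17.3, "y": 0, "z": 10, "rx": 0, "ry": 0, "rz": 0}

```text
time: 30.5
tool_pos: [0.5183, 0.281, 0.2358]
tool_rot: [-3.14, 0.485, 3.082]
contact_force: [-3.9, 1.9, 0.5]
opening: 0.0349
grip_force: 57.9
```

```bash
python3 look.py thick l5.png
```

```text
model: low end s,d,lateral mm [18.4 19.1  0.1] F [-3.91  1.93  0.47] T [0.28 0.82 0.06]
```

arm_command:
  series:
    - {"x": 0.5, "y": 0.4, "z": -0.9, "rx": 0, "ry": 0, "rz": 0}
    - {"x": 1, "y": 0.7, "z": -1.8, "rx": 0, "ry": 0, "rz": 0}
    - {"x": 1, "y": 0.7, "z": -1.8, "rx": 0, "ry": 0, "rz": 0}
    - {"x": 1, "y": 0.7, "z": -1.8, "rx": 0, "ry": 0, "rz": 0}

```text
time: 31.0
tool_pos: [0.5175, 0.2816, 0.2376]
tool_rot: [-3.141, 0.487, 3.081]
contact_force: [0.4, 0.0, -1.3]
opening: 0.035
grip_force: 57.9
```

```bash
python3 look.py thick l5.png;  python3 pin.py thick
```

```text
model: low end s,d,lateral mm [19.5 20.5  0.8] F [ 0.37  0.01 -1.32] T [-0.01  0.39 -0.02]
[ 0.47  0.37  1.73 -0.4   0.65 -0.76] F [-0.6  0.3 -1. ]
expected low/up ends [[0.4496, 0.2857, 0.0529], [0.5611, 0.279, 0.2308]]
top [[0.5613, 0.2802, 0.2279, 0.68]]
scene [[0.5675, 0.2775, 0.2291, 0.72], [0.458, 0.2843, 0.027, 0.45]]
scene mask n 865 img angle vs expected 6.29 perp offsets of expected ends px [3.7, -2.66] exp px [[471.0, 196.0], [495.0, 143.0]]
```

arm_command:
  series:
    - {"x": 3.5, "y": 0, "z": 2, "rx": 0, "ry": 0, "rz": 0}
    - {"x": 7, "y": 0, "z": 4, "rx": 0, "ry": 0, "rz": 0}
    - {"x": 10.5, "y": 0, "z": 6, "rx": 0, "ry": 0, "rz": 0}
    - {"x": 10.5, "y": 0, "z": 6, "rx": 0, "ry": 0, "rz": 0}

```text
time: 31.8
tool_pos: [0.5101, 0.282, 0.2265]
tool_rot: [-3.14, 0.485, 3.082]
contact_force: [-0.0, -0.8, -2.0]
opening: 0.0348
grip_force: 57.9
```

arm_command:
  series:
    - {"x": 1.3, "y": 0, "z": 0.7, "rx": 0, "ry": 0, "rz": 0}
    - {"x": 2.6, "y": 0, "z": 1.5, "rx": 0, "ry": 0, "rz": 0}
    - {"x": 3.5, "y": 0, "z": 2, "rx": 0, "ry": 0, "rz": 0}
    - {"x": 3.5, "y": 0, "z": 2, "rx": 0, "ry": 0, "rz": 0}

```text
time: 32.2
tool_pos: [0.5085, 0.2822, 0.2239]
tool_rot: [-3.141, 0.486, 3.081]
contact_force: [0.3, 0.0, -2.1]
opening: 0.0349
grip_force: 57.9
```

```bash
python3 look.py thick l5.png
```

```text
model: low end s,d,lateral mm [ 3.1 20.9  0.8] F [ 0.27  0.03 -2.06] T [0.06 0.37 0.01]
```

arm_command:
  series:
    - {"x": 0.9, "y": 0, "z": 0.5, "rx": 0, "ry": 0, "rz": 0}
    - {"x": 1.7, "y": 0, "z": 1, "rx": 0, "ry": 0, "rz": 0}
    - {"x": 1.7, "y": 0, "z": 1, "rx": 0, "ry": 0, "rz": 0}

```text
time: 32.6
tool_pos: [0.5082, 0.2825, 0.2231]
tool_rot: [-3.142, 0.488, 3.081]
contact_force: [2.3, -0.6, 2.6]
opening: 0.0351
grip_force: 58.0
```

arm_command:
  series:
    - {"x": 0.9, "y": 0, "z": 0.5, "rx": 0, "ry": 0, "rz": 0}
    - {"x": 0.9, "y": 0, "z": 0.5, "rx": 0, "ry": 0, "rz": 0}

```text
time: 32.8
tool_pos: [0.5082, 0.2826, 0.223]
tool_rot: [3.141, 0.49, 3.081]
contact_force: [3.1, -1.1, 4.4]
opening: 0.0351
grip_force: 58.0
```

arm_command:
  series:
    - {"x": 0.9, "y": 0, "z": 0.5, "rx": 0, "ry": 0, "rz": 0}
    - {"x": 0.9, "y": 0, "z": 0.5, "rx": 0, "ry": 0, "rz": 0}

```text
time: 33.0
tool_pos: [0.5082, 0.2827, 0.2228]
tool_rot: [3.141, 0.492, 3.081]
contact_force: [4.7, -2.3, 7.7]
opening: 0.0354
grip_force: 58.0
```

```bash
python3 look.py thick l5.png
```

```text
model: low end s,d,lateral mm [ 2.2 19.5  1.6] F [ 4.7  -2.27  7.67] T [-0.51 -0.78 -0.02]
```

The pin is on the floor: about 9 N along the pin, and the descent has stopped. I'll relieve the pressure, then let go and back out along the fingers.

arm_command:
  series:
    - {"x": -0.9, "y": -0.2, "z": -0.5, "rx": 0, "ry": 0, "rz": 0}
    - {"x": -1.8, "y": -0.2, "z": -1, "rx": 0, "ry": 0, "rz": 0}
    - {"x": -1.8, "y": -0.2, "z": -1, "rx": 0, "ry": 0, "rz": 0}

```text
time: 33.4
tool_pos: [0.5082, 0.2823, 0.223]
tool_rot: [3.141, 0.488, 3.081]
contact_force: [3.3, -0.7, 5.0]
opening: 0.0348
grip_force: 57.9
```

arm_command:
  series:
    - {"x": 0, "y": 0, "z": 0, "rx": 0, "ry": 0, "rz": 0}
    - {"x": 0, "y": 0, "z": 0, "rx": 0, "ry": 0, "rz": 0}
    - {"x": 0, "y": 0, "z": 0, "rx": 0, "ry": 0, "rz": 0}
    - {"x": 0, "y": 0, "z": 0, "rx": 0, "ry": 0, "rz": 0}
    - {"x": 0, "y": 0, "z": 0, "rx": 0, "ry": 0, "rz": 0}
    - {"x": 0, "y": 0, "z": -10, "rx": 0, "ry": 0, "rz": 0}
    - {"x": 0, "y": 0, "z": -30, "rx": 0, "ry": 0, "rz": 0}
    - {"x": 0, "y": 0, "z": -60, "rx": 0, "ry": 0, "rz": 0}
    - {"x": 0, "y": 0, "z": -95, "rx": 0, "ry": 0, "rz": 0}
    - {"x": 0, "y": 0, "z": -130, "rx": 0, "ry": 0, "rz": 0}
    - {"x": 0, "y": 0, "z": -150, "rx": 0, "ry": 0, "rz": 0}
    - {"x": 0, "y": 0, "z": -150, "rx": 0, "ry": 0, "rz": 0}
  hand: 52

```text
time: 34.6
tool_pos: [0.4371, 0.2871, 0.3587]
tool_rot: [3.138, 0.492, 3.08]
contact_force: [-0.1, -1.1, -0.0]
opening: 0.052
grip_force: 0.0
```

```bash
python3 - <<'E'
from h import *
print("time",observe()["time"],np.round(observe()["qpos"],2))
f=FOOT["thick"]+nv*.018; print("expected ends",(f+lv*.0).round(4),(f+lv*.21).round(4))
for c in("top","scene"):
    p=read_camera(c); cv2.imwrite(f"pics/{c}_rel.png",p["pixels"])
    for n in("thick","slim"): print(c,n,[np.round(m["point"],4).tolist()+[round(m["confidence"],2)] for m in mark_of(p,n+"_end1")[:2]+mark_of(p,n+"_pin")[:1]])
delta(grip("slim")+[0,0,.2],RT,"slim hover")
E
```

```text
time 34.6 [ 0.57  0.14  1.69 -0.35  0.93 -0.79]
expected ends [0.4415 0.2853 0.0351] [0.5529 0.2785 0.213 ]
top thick [[0.5518, 0.2761, 0.2118, 0.76], [0.4969, 0.2819, 0.1264, 0.68]]
top slim [[0.3931, -0.2492, 0.0464, 0.77], [0.6054, -0.2314, 0.0496, 0.59], [0.499, -0.2378, 0.0557, 0.88]]
scene thick [[0.5579, 0.2753, 0.2143, 0.97], [0.499, 0.2831, 0.124, 0.58]]
scene slim [[0.3969, -0.2438, 0.0496, 0.8], [0.6012, -0.2343, 0.0528, 0.72], [0.5013, -0.2382, 0.0482, 0.6]]
slim hover mm [-130.3 -509.6  140.3] deg [ 0.  57.7 -7.5]
```

The thick pin stands in its pocket, with its top end seen at z ≈ 0.213 as expected. Now the slim pin.

arm_command:
  series:
    - {"x": -5, "y": -20, "z": 5, "rx": 0, "ry": 2, "rz": -0.2}
    - {"x": -14, "y": -55, "z": 15, "rx": 0, "ry": 6, "rz": -0.8}
    - {"x": -24, "y": -95, "z": 26, "rx": 0, "ry": 10, "rz": -1.3}
    - {"x": -35, "y": -138, "z": 38, "rx": 0, "ry": 15, "rz": -2}
    - {"x": -46, "y": -181, "z": 50, "rx": 0, "ry": 20, "rz": -2.6}
    - {"x": -57, "y": -224, "z": 62, "rx": 0, "ry": 25, "rz": -3.3}
    - {"x": -68, "y": -267, "z": 74, "rx": 0, "ry": 30, "rz": -3.9}
    - {"x": -79, "y": -310, "z": 86, "rx": 0, "ry": 35, "rz": -4.5}
    - {"x": -90, "y": -353, "z": 98, "rx": 0, "ry": 40, "rz": -5.2}
    - {"x": -101, "y": -396, "z": 110, "rx": 0, "ry": 45, "rz": -5.8}
    - {"x": -112, "y": -439, "z": 121, "rx": 0, "ry": 50, "rz": -6.5}
    - {"x": -122, "y": -477, "z": 131, "rx": 0, "ry": 54, "rz": -7}
    - {"x": -128, "y": -502, "z": 138, "rx": 0, "ry": 57, "rz": -7.4}
    - {"x": -130, "y": -510, "z": 140, "rx": 0, "ry": 57.7, "rz": -7.5}
    - {"x": -130, "y": -510, "z": 140, "rx": 0, "ry": 57.7, "rz": -7.5}
    - {"x": -130, "y": -510, "z": 140, "rx": 0, "ry": 57.7, "rz": -7.5}
    - {"x": -130, "y": -510, "z": 140, "rx": 0, "ry": 57.7, "rz": -7.5}

```text
time: 36.8
tool_pos: [0.5866, -0.2321, 0.2936]
tool_rot: [3.14, -0.52, -3.075]
contact_force: [0.7, -0.1, 0.8]
opening: 0.052
grip_force: 0.0
```

```bash
sed -i 's/\[.4997,-.2390,.051\]/[.4997,-.2378,.0505]/' h.py; python3 -c "
from h import *
delta(grip('slim'),RT)"
```

```text
mm [-100.9   -0.3  175.4] deg [-0.   0.2  0.1]
```

arm_command:
  series:
    - {"x": -12, "y": 0, "z": 21, "rx": 0, "ry": 0, "rz": 0}
    - {"x": -30, "y": 0, "z": 52, "rx": 0, "ry": 0, "rz": 0}
    - {"x": -48, "y": 0, "z": 83, "rx": 0, "ry": 0, "rz": 0}
    - {"x": -66, "y": 0, "z": 115, "rx": 0, "ry": 0, "rz": 0}
    - {"x": -82, "y": 0, "z": 142, "rx": 0, "ry": 0, "rz": 0}
    - {"x": -93, "y": 0, "z": 162, "rx": 0, "ry": 0, "rz": 0}
    - {"x": -99, "y": 0, "z": 172, "rx": 0, "ry": 0, "rz": 0}
    - {"x": -101, "y": 0, "z": 175, "rx": 0, "ry": 0, "rz": 0}
    - {"x": -101, "y": 0, "z": 175, "rx": 0, "ry": 0, "rz": 0}
    - {"x": -101, "y": 0, "z": 175, "rx": 0, "ry": 0, "rz": 0}

```text
time: 37.8
tool_pos: [0.5876, -0.2334, 0.092]
tool_rot: [3.141, -0.52, -3.077]
contact_force: [-0.7, 0.9, 0.0]
opening: 0.0518
grip_force: 0.0
```

arm_command:
  series:
    - {"x": 0, "y": 0, "z": 0, "rx": 0, "ry": 0, "rz": 0}
    - {"x": 0, "y": 0, "z": 0, "rx": 0, "ry": 0, "rz": 0}
    - {"x": 0, "y": 0, "z": 0, "rx": 0, "ry": 0, "rz": 0}
    - {"x": 0, "y": 0, "z": 0, "rx": 0, "ry": 0, "rz": 0}
    - {"x": 0, "y": 0, "z": 0, "rx": 0, "ry": 0, "rz": 0}
    - {"x": 0, "y": 0, "z": 0, "rx": 0, "ry": 0, "rz": 0}
    - {"x": 0, "y": 0, "z": 0, "rx": 0, "ry": 0, "rz": 0}
  hand: 10
  squeeze: 45

```text
time: 38.5
tool_pos: [0.587, -0.2333, 0.0904]
tool_rot: [3.14, -0.522, -3.076]
contact_force: [0.8, -0.7, 1.2]
opening: 0.0229
grip_force: 45.0
```

arm_command:
  series:
    - {"x": 3, "y": 0, "z": -4, "rx": 0, "ry": 0, "rz": 0}
    - {"x": 8, "y": 0, "z": -14, "rx": 0, "ry": 0, "rz": 0}
    - {"x": 18, "y": 0, "z": -32, "rx": 0, "ry": 0, "rz": 0}
    - {"x": 32, "y": 0, "z": -56, "rx": 0, "ry": 0, "rz": 0}
    - {"x": 48, "y": 0, "z": -84, "rx": 0, "ry": 0, "rz": 0}
    - {"x": 64, "y": 0, "z": -112, "rx": 0, "ry": 0, "rz": 0}
    - {"x": 80, "y": 0, "z": -140, "rx": 0, "ry": 0, "rz": 0}
    - {"x": 92, "y": 0, "z": -160, "rx": 0, "ry": 0, "rz": 0}
    - {"x": 98, "y": 0, "z": -170, "rx": 0, "ry": 0, "rz": 0}
    - {"x": 100, "y": 0, "z": -173, "rx": 0, "ry": 0, "rz": 0}
    - {"x": 100, "y": 0, "z": -173, "rx": 0, "ry": 0, "rz": 0}

```text
time: 39.6
tool_pos: [0.5864, -0.2336, 0.2897]
tool_rot: [3.14, -0.522, -3.076]
contact_force: [0.6, 1.2, -1.3]
opening: 0.023
grip_force: 45.0
```

```bash
python3 -c "
from h import *
delta(rack('slim',.22,.08),RR)"
```

```text
mm [  75.4  342.2 -128.2] deg [ -0.  -57.8   7.5]
```

arm_command:
  series:
    - {"x": 3, "y": 12, "z": -5, "rx": 0, "ry": -2, "rz": 0.3}
    - {"x": 8, "y": 35, "z": -13, "rx": 0, "ry": -6, "rz": 0.8}
    - {"x": 14, "y": 63, "z": -24, "rx": 0, "ry": -11, "rz": 1.4}
    - {"x": 21, "y": 95, "z": -36, "rx": 0, "ry": -16, "rz": 2.1}
    - {"x": 28, "y": 127, "z": -48, "rx": 0, "ry": -21.5, "rz": 2.8}
    - {"x": 35, "y": 159, "z": -60, "rx": 0, "ry": -27, "rz": 3.5}
    - {"x": 42, "y": 191, "z": -72, "rx": 0, "ry": -32, "rz": 4.2}
    - {"x": 49, "y": 223, "z": -84, "rx": 0, "ry": -37.5, "rz": 4.9}
    - {"x": 56, "y": 255, "z": -96, "rx": 0, "ry": -43, "rz": 5.6}
    - {"x": 63, "y": 287, "z": -108, "rx": 0, "ry": -48.5, "rz": 6.3}
    - {"x": 69, "y": 315, "z": -118, "rx": 0, "ry": -53, "rz": 6.9}
    - {"x": 73, "y": 334, "z": -125, "rx": 0, "ry": -56.5, "rz": 7.3}
    - {"x": 75, "y": 342, "z": -128, "rx": 0, "ry": -57.8, "rz": 7.5}
    - {"x": 75, "y": 342, "z": -128, "rx": 0, "ry": -57.8, "rz": 7.5}
    - {"x": 75, "y": 342, "z": -128, "rx": 0, "ry": -57.8, "rz": 7.5}
    - {"x": 75, "y": 342, "z": -128, "rx": 0, "ry": -57.8, "rz": 7.5}

```text
time: 41.2
tool_pos: [0.5637, 0.1063, 0.4378]
tool_rot: [-3.14, 0.486, 3.08]
contact_force: [0.5, 0.2, -1.8]
opening: 0.023
grip_force: 45.0
```

```bash
python3 pin.py slim; python3 -c "
from h import *
print(observe()['torque']); delta(rack('slim',.10,.024),RR)"
```

```text
[ 0.08  0.15  1.46 -0.08  1.05 -1.4 ] F [ 0.5  0.2 -1.8]
expected low/up ends [[0.4957, 0.1103, 0.2532], [0.6074, 0.1036, 0.4309]]
top [[0.6051, 0.1064, 0.4299, 0.44]]
scene [[0.6025, 0.105, 0.434, 0.75], [0.4958, 0.1116, 0.256, 0.68]]
scene mask n 1494 img angle vs expected -0.1 perp offsets of expected ends px [-0.92, -0.76] exp px [[398.0, 111.0], [403.0, 17.0]]
[ 0.07459928  0.33674056 -0.01224646]
 mm [ 76.3   0.7 107.9] deg [-0.1  0.   0. ]
```

arm_command:
  series:
    - {"x": 6, "y": 0.5, "z": 8, "rx": 0, "ry": 0, "rz": 0}
    - {"x": 17, "y": 1, "z": 24, "rx": 0, "ry": 0, "rz": 0}
    - {"x": 32, "y": 1.4, "z": 45, "rx": 0, "ry": 0, "rz": 0}
    - {"x": 47, "y": 1.4, "z": 66, "rx": 0, "ry": 0, "rz": 0}
    - {"x": 61, "y": 1.4, "z": 86, "rx": 0, "ry": 0, "rz": 0}
    - {"x": 71, "y": 1.4, "z": 100, "rx": 0, "ry": 0, "rz": 0}
    - {"x": 76, "y": 1.4, "z": 108, "rx": 0, "ry": 0, "rz": 0}
    - {"x": 76, "y": 1.4, "z": 108, "rx": 0, "ry": 0, "rz": 0}
    - {"x": 76, "y": 1.4, "z": 108, "rx": 0, "ry": 0, "rz": 0}

```text
time: 42.4
tool_pos: [0.5473, 0.1097, 0.3085]
tool_rot: [-3.141, 0.489, 3.081]
contact_force: [-0.2, 0.7, -0.7]
opening: 0.0227
grip_force: 45.0
```

```bash
python3 look.py slim l6.png; python3 pin.py slim; python3 - <<'E'
from h import *
# refine the narrow pocket's mouth laterally: dark-interior / wall edges in the raw top image, sampled across the front wall line
for c in("top",):
    im=read_camera(c); g=cv2.cvtColor(im["pixels"],cv2.COLOR_BGR2GRAY).astype(np.float32); y=np.cross(-nv,-lv)
    for dp in(.020,.026,.031,.036):
        t=np.arange(-.034,.0345,.002); P=[FOOT["slim"]+lv*.073+nv*dp+y*a for a in t]; q=proj(im,P).astype(np.float32)
        print(dp,list(zip((t*1e3).round().astype(int).tolist(),cv2.remap(g,q[:,0],q[:,1],cv2.INTER_LINEAR).ravel().astype(int).tolist())))
E
```

```text
model: low end s,d,lateral mm [101.2  23.5   1.1] F [-0.18  0.66 -0.67] T [ 0.04  0.32 -0.05]
[ 0.09  0.21  1.75 -0.11  0.7  -1.35] F [ 0.7  0.1 -0.9]
expected low/up ends [[0.4804, 0.1138, 0.1241], [0.5912, 0.1071, 0.3024]]
top [[0.5897, 0.1127, 0.3021, 0.55]]
top mask n 64 img angle vs expected 76.91 perp offsets of expected ends px [60.86, -1.65] exp px [[265.0, 241.0], [264.0, 177.0]]
scene [[0.5894, 0.1068, 0.3039, 0.96], [0.4823, 0.1148, 0.1219, 0.92]]
scene mask n 892 img angle vs expected -0.12 perp offsets of expected ends px [-0.68, -0.54] exp px [[394.0, 167.0], [397.0, 102.0]]
0.02 [(-34, 136), (-32, 136), (-30, 136), (-28, 135), (-26, 134), (-24, 114), (-22, 69), (-20, 31), (-18, 31), (-16, 35), (-14, 36), (-12, 39), (-10, 43), (-8, 42), (-6, 47), (-4, 52), (-2, 58), (0, 62), (2, 59), (4, 39), (6, 47), (8, 67), (10, 90), (12, 115), (14, 139), (16, 158), (18, 170), (20, 175), (22, 174), (24, 175), (26, 175), (28, 175), (30, 175), (32, 174), (34, 175)]
0.026 [(-34, 134), (-32, 134), (-30, 135), (-28, 134), (-26, 129), (-24, 113), (-22, 67), (-20, 40), (-18, 32), (-16, 34),
[... 330 characters left out ...]
-24, 98), (-22, 72), (-20, 56), (-18, 28), (-16, 30), (-14, 34), (-12, 38), (-10, 40), (-8, 47), (-6, 54), (-4, 54), (-2, 44), (0, 32), (2, 49), (4, 65), (6, 86), (8, 113), (10, 139), (12, 155), (14, 165), (16, 168), (18, 169), (20, 170), (22, 170), (24, 169), (26, 169), (28, 169), (30, 169), (32, 172), (34, 168)]
0.036 [(-34, 131), (-32, 133), (-30, 134), (-28, 130), (-26, 116), (-24, 81), (-22, 66), (-20, 44), (-18, 28), (-16, 31), (-14, 28), (-12, 38), (-10, 45), (-8, 49), (-6, 51), (-4, 46), (-2, 38), (0, 49), (2, 68), (4, 89), (6, 115), (8, 135), (10, 151), (12, 162), (14, 169), (16, 169), (18, 166), (20, 167), (22, 167), (24, 167), (26, 167), (28, 167), (30, 167), (32, 158), (34, 132)]
```

```bash
python3 - <<'E'
from h import *
im=read_camera("top"); g=cv2.imread("pics/top0.png",0).astype(np.float32); y=np.cross(-nv,-lv)
for n,dps in(("slim",(.035,.038)),("thick",(.047,.050))):
    acc=[]
    for dp in dps:
      for s in(.045,.055,.065,):
        t=np.arange(-.036,.0361,.001); q=proj(im,[FOOT[n]+lv*s+nv*dp+y*a for a in t]).astype(np.float32)
        acc.append(cv2.remap(g,q[:,0],q[:,1],cv2.INTER_CUBIC).ravel())
    print(n,list(zip((t*1e3).round().astype(int).tolist(),np.mean(acc,0).astype(int).tolist())))
E
```

```text
slim [(-36, 157), (-35, 147), (-34, 135), (-33, 127), (-32, 124), (-31, 124), (-30, 127), (-29, 128), (-28, 127), (-27, 122), (-26, 108), (-25, 89), (-24, 77), (-23, 79), (-22, 91), (-21, 109), (-20, 125), (-19, 142), (-18, 155), (-17, 162), (-16, 167), (-15, 167), (-14, 166), (-13, 165), (-12, 165), (-11, 164), (-10, 163), (-9, 162), (-8, 162), (-7, 162), (-6, 163), (-5, 164), (-4, 166), (-3, 169), (-2, 171), (-1, 175), (0, 177), (1, 178), (2, 178), (3, 178), (4, 177), (5, 177), (6, 176), (7, 175), (8, 173), (9, 172), (10, 171), (11, 171), (12, 171), (13, 172), (14, 173), (15, 173), (16, 174), (17, 176), (18, 178), (19, 179), (20, 179), (21, 175), (22, 169), (23, 163), (24, 160), (25, 162), (26, 165), (27, 167), (28, 167), (29, 167), (30, 166), (31, 166), (32, 166), (33, 166), (34, 166), (35, 167), (36, 168)]
thick [(-36, 81), (-35, 80), (-34, 81), (-33, 82), (-32, 82), (-31, 82), (-30, 86), (-29, 97), (-28, 113), (-27, 131), (-26, 146), (-25, 156), (-24, 163), (-23, 165), (-22, 165), (-21, 164), (-20, 163), (-19, 163), (-18, 162), (-17, 163), (-16, 163), (-15, 164), (-14, 165), (-13, 165), (-12, 165), (-11, 164), (-10, 164), (-9, 164), (-8, 163), (-7, 162), (-6, 162), (-5, 163), (-4, 163), (-3, 163), (-2, 163), (-1, 163), (0, 163), (1, 163), (2, 163), (3, 162), (4, 162), (5, 162), (6, 162), (7, 162), (8, 162), (9, 162), (10, 162), (11, 162), (12, 162), (13, 163), (14, 163), (15, 163), (16, 162), (17, 161), (18, 159), (19, 159), (20, 159), (21, 161), (22, 162), (23, 162), (24, 162), (25, 159), (26, 153), (27, 146), (28, 141), (29, 139), (30, 139), (31, 144), (32, 155), (33, 168), (34, 182), (35, 193), (36, 199)]
```

The narrow pocket's front wall runs from −20.2 to +22 mm, so its centre is at +0.9 mm. The pin is at +1.1 mm, which is fine. Now I'll ease it toward the face.

arm_command:
  series:
    - {"x": -1.5, "y": 0, "z": 2.6, "rx": 0, "ry": 0, "rz": 0}
    - {"x": -3, "y": 0, "z": 5.2, "rx": 0, "ry": 0, "rz": 0}
    - {"x": -4.5, "y": 0, "z": 7.8, "rx": 0, "ry": 0, "rz": 0}
    - {"x": -4.5, "y": 0, "z": 7.8, "rx": 0, "ry": 0, "rz": 0}
    - {"x": -4.5, "y": 0, "z": 7.8, "rx": 0, "ry": 0, "rz": 0}

```text
time: 43.4
tool_pos: [0.5546, 0.1092, 0.3029]
tool_rot: [-3.141, 0.488, 3.081]
contact_force: [-0.0, -0.8, -1.8]
opening: 0.0229
grip_force: 45.0
```

```bash
python3 look.py slim l7.png
```

```text
model: low end s,d,lateral mm [100.2  14.6   1. ] F [-0.   -0.8  -1.85] T [0.04 0.35 0.02]
```

arm_command:
  series:
    - {"x": -0.5, "y": 0, "z": 0.9, "rx": 0, "ry": 0, "rz": 0}
    - {"x": -0.8, "y": 0, "z": 1.4, "rx": 0, "ry": 0, "rz": 0}
    - {"x": -0.8, "y": 0, "z": 1.4, "rx": 0, "ry": 0, "rz": 0}

```text
time: 43.8
tool_pos: [0.5559, 0.1091, 0.3022]
tool_rot: [-3.141, 0.488, 3.081]
contact_force: [-0.7, 0.1, -1.5]
opening: 0.0228
grip_force: 45.0
```

```bash
python3 look.py slim l7.png
```

```text
model: low end s,d,lateral mm [100.3  13.1   1. ] F [-0.75  0.07 -1.53] T [ 0.03  0.32 -0.01]
```

arm_command:
  series:
    - {"x": -0.6, "y": 0, "z": 1, "rx": 0, "ry": 0, "rz": 0}
    - {"x": -0.6, "y": 0, "z": 1, "rx": 0, "ry": 0, "rz": 0}
    - {"x": -0.6, "y": 0, "z": 1, "rx": 0, "ry": 0, "rz": 0}

```text
time: 44.2
tool_pos: [0.5569, 0.1091, 0.3017]
tool_rot: [-3.141, 0.488, 3.081]
contact_force: [0.6, 0.5, -0.5]
opening: 0.0234
grip_force: 45.0
```

```bash
python3 look.py slim l7.png
```

```text
model: low end s,d,lateral mm [100.4  11.9   1. ] F [ 0.6   0.46 -0.53] T [ 0.05  0.43 -0.04]
```

arm_command:
  series:
    - {"x": 3.6, "y": 0, "z": 1.9, "rx": 0, "ry": 0, "rz": 0}
    - {"x": 7.1, "y": 0, "z": 3.8, "rx": 0, "ry": 0, "rz": 0}
    - {"x": 10.6, "y": 0, "z": 5.7, "rx": 0, "ry": 0, "rz": 0}
    - {"x": 14.1, "y": 0, "z": 7.6, "rx": 0, "ry": 0, "rz": 0}
    - {"x": 17.6, "y": 0, "z": 9.5, "rx": 0, "ry": 0, "rz": 0}
    - {"x": 17.6, "y": 0, "z": 9.5, "rx": 0, "ry": 0, "rz": 0}

```text
time: 44.9
tool_pos: [0.5453, 0.1098, 0.2843]
tool_rot: [-3.141, 0.487, 3.081]
contact_force: [0.2, 0.2, -0.7]
opening: 0.0231
grip_force: 45.0
```

```bash
python3 look.py slim l7.png
```

```text
model: low end s,d,lateral mm [79.4 12.8  0.9] F [ 0.15  0.16 -0.69] T [ 0.04  0.37 -0.04]
```

arm_command:
  series:
    - {"x": 3.6, "y": 0, "z": 1.9, "rx": 0, "ry": 0, "rz": 0}
    - {"x": 7.1, "y": 0, "z": 3.8, "rx": 0, "ry": 0, "rz": 0}
    - {"x": 10.6, "y": 0, "z": 5.7, "rx": 0, "ry": 0, "rz": 0}
    - {"x": 14.1, "y": 0, "z": 7.6, "rx": 0, "ry": 0, "rz": 0}
    - {"x": 17.6, "y": 0, "z": 9.5, "rx": 0, "ry": 0, "rz": 0}
    - {"x": 17.6, "y": 0, "z": 9.5, "rx": 0, "ry": 0, "rz": 0}

```text
time: 45.6
tool_pos: [0.5342, 0.1104, 0.2677]
tool_rot: [-3.141, 0.487, 3.081]
contact_force: [-0.5, 0.2, -0.8]
opening: 0.0228
grip_force: 45.0
```

```bash
python3 look.py slim l7.png
```

```text
model: low end s,d,lateral mm [59.4 13.4  0.9] F [-0.55  0.17 -0.83] T [0.02 0.32 0.04]
```

arm_command:
  series:
    - {"x": 3.6, "y": 0, "z": 1.9, "rx": 0, "ry": 0, "rz": 0}
    - {"x": 7.1, "y": 0, "z": 3.8, "rx": 0, "ry": 0, "rz": 0}
    - {"x": 10.6, "y": 0, "z": 5.7, "rx": 0, "ry": 0, "rz": 0}
    - {"x": 14.1, "y": 0, "z": 7.6, "rx": 0, "ry": 0, "rz": 0}
    - {"x": 17.6, "y": 0, "z": 9.5, "rx": 0, "ry": 0, "rz": 0}
    - {"x": 17.6, "y": 0, "z": 9.5, "rx": 0, "ry": 0, "rz": 0}

```text
time: 46.3
tool_pos: [0.5231, 0.1111, 0.251]
tool_rot: [-3.141, 0.487, 3.081]
contact_force: [-0.8, 0.3, -0.5]
opening: 0.0229
grip_force: 45.0
```

```bash
python3 look.py slim l7.png
```

```text
model: low end s,d,lateral mm [39.4 14.   0.9] F [-0.75  0.3  -0.46] T [0.03 0.41 0.05]
```

Smooth. I'll continue.

arm_command:
  series:
    - {"x": 3.6, "y": 0, "z": 1.9, "rx": 0, "ry": 0, "rz": 0}
    - {"x": 7.1, "y": 0, "z": 3.8, "rx": 0, "ry": 0, "rz": 0}
    - {"x": 10.6, "y": 0, "z": 5.7, "rx": 0, "ry": 0, "rz": 0}
    - {"x": 14.1, "y": 0, "z": 7.6, "rx": 0, "ry": 0, "rz": 0}
    - {"x": 17.6, "y": 0, "z": 9.5, "rx": 0, "ry": 0, "rz": 0}
    - {"x": 17.6, "y": 0, "z": 9.5, "rx": 0, "ry": 0, "rz": 0}

```text
time: 47.0
tool_pos: [0.512, 0.1117, 0.2344]
tool_rot: [-3.141, 0.487, 3.081]
contact_force: [-0.6, 1.1, -1.3]
opening: 0.0231
grip_force: 45.0
```

```bash
python3 look.py slim l7.png
```

```text
model: low end s,d,lateral mm [19.5 14.5  0.9] F [-0.65  1.09 -1.29] T [ 0.01  0.32 -0.02]
```

arm_command:
  series:
    - {"x": 3.6, "y": 0, "z": 1.9, "rx": 0, "ry": 0, "rz": 0}
    - {"x": 7.1, "y": 0, "z": 3.8, "rx": 0, "ry": 0, "rz": 0}
    - {"x": 10.5, "y": 0, "z": 5.8, "rx": 0, "ry": 0, "rz": 0}
    - {"x": 10.5, "y": 0, "z": 5.8, "rx": 0, "ry": 0, "rz": 0}

```text
time: 47.5
tool_pos: [0.5054, 0.1121, 0.2243]
tool_rot: [-3.14, 0.487, 3.081]
contact_force: [0.8, -0.4, -1.1]
opening: 0.0231
grip_force: 45.0
```

```bash
python3 look.py slim l7.png
```

```text
model: low end s,d,lateral mm [ 7.4 14.8  0.8] F [ 0.81 -0.39 -1.13] T [ 0.06  0.38 -0.02]
```

arm_command:
  series:
    - {"x": 0.9, "y": 0, "z": 0.5, "rx": 0, "ry": 0, "rz": 0}
    - {"x": 1.8, "y": 0, "z": 1, "rx": 0, "ry": 0, "rz": 0}
    - {"x": 2.6, "y": 0, "z": 1.5, "rx": 0, "ry": 0, "rz": 0}
    - {"x": 2.6, "y": 0, "z": 1.5, "rx": 0, "ry": 0, "rz": 0}

```text
time: 48.0
tool_pos: [0.5044, 0.1122, 0.2223]
tool_rot: [-3.141, 0.488, 3.081]
contact_force: [0.3, -0.3, -0.3]
opening: 0.023
grip_force: 45.0
```

arm_command:
  series:
    - {"x": 0.9, "y": 0, "z": 0.5, "rx": 0, "ry": 0, "rz": 0}
    - {"x": 0.9, "y": 0, "z": 0.5, "rx": 0, "ry": 0, "rz": 0}

```text
time: 48.2
tool_pos: [0.5038, 0.1123, 0.2215]
tool_rot: [-3.141, 0.488, 3.081]
contact_force: [-0.5, -0.6, -1.7]
opening: 0.023
grip_force: 45.0
```

arm_command:
  series:
    - {"x": 0.9, "y": 0, "z": 0.5, "rx": 0, "ry": 0, "rz": 0}
    - {"x": 0.9, "y": 0, "z": 0.5, "rx": 0, "ry": 0, "rz": 0}

```text
time: 48.4
tool_pos: [0.5032, 0.1123, 0.2206]
tool_rot: [-3.141, 0.488, 3.081]
contact_force: [0.4, 0.4, -1.5]
opening: 0.0227
grip_force: 45.0
```

arm_command:
  series:
    - {"x": 0.9, "y": 0, "z": 0.5, "rx": 0, "ry": 0, "rz": 0}
    - {"x": 0.9, "y": 0, "z": 0.5, "rx": 0, "ry": 0, "rz": 0}

```text
time: 48.6
tool_pos: [0.5026, 0.1123, 0.2197]
tool_rot: [-3.141, 0.488, 3.081]
contact_force: [1.3, 0.5, -1.1]
opening: 0.0231
grip_force: 45.0
```

```bash
python3 look.py slim l7.png
```

```text
model: low end s,d,lateral mm [ 2.1 14.5  0.9] F [ 1.31  0.5  -1.07] T [0.01 0.3  0.01]
```

arm_command:
  series:
    - {"x": 0.9, "y": 0, "z": 0.5, "rx": 0, "ry": 0, "rz": 0}
    - {"x": 0.9, "y": 0, "z": 0.5, "rx": 0, "ry": 0, "rz": 0}

```text
time: 48.9
tool_pos: [0.5022, 0.1124, 0.219]
tool_rot: [-3.141, 0.488, 3.081]
contact_force: [0.6, -0.5, -0.6]
opening: 0.0229
grip_force: 45.0
```

arm_command:
  series:
    - {"x": 0.9, "y": 0, "z": 0.5, "rx": 0, "ry": 0, "rz": 0}
    - {"x": 0.9, "y": 0, "z": 0.5, "rx": 0, "ry": 0, "rz": 0}

```text
time: 49.1
tool_pos: [0.5023, 0.1124, 0.2188]
tool_rot: [-3.141, 0.49, 3.081]
contact_force: [0.4, 0.5, 1.6]
opening: 0.023
grip_force: 45.0
```

```bash
python3 look.py slim l7.png
```

```text
model: low end s,d,lateral mm [ 1.2 13.8  1.1] F [0.45 0.45 1.58] T [ 0.07 -0.    0.  ]
```

arm_command:
  series:
    - {"x": 0.9, "y": 0, "z": 0.5, "rx": 0, "ry": 0, "rz": 0}
    - {"x": 0.9, "y": 0, "z": 0.5, "rx": 0, "ry": 0, "rz": 0}

```text
time: 49.4
tool_pos: [0.5024, 0.1125, 0.2186]
tool_rot: [-3.142, 0.492, 3.081]
contact_force: [2.3, -0.6, 5.8]
opening: 0.0229
grip_force: 45.0
```

```bash
python3 look.py slim l7.png
```

```text
model: low end s,d,lateral mm [ 1.2 13.2  1.2] F [ 2.34 -0.57  5.83] T [-0.11 -0.47 -0.03]
```

On the floor. I'll relieve, release and back out.

arm_command:
  series:
    - {"x": -0.9, "y": 0, "z": -0.5, "rx": 0, "ry": 0, "rz": 0}
    - {"x": -1.3, "y": 0, "z": -0.7, "rx": 0, "ry": 0, "rz": 0}
    - {"x": -1.3, "y": 0, "z": -0.7, "rx": 0, "ry": 0, "rz": 0}

```text
time: 49.8
tool_pos: [0.5022, 0.1124, 0.2188]
tool_rot: [-3.141, 0.489, 3.081]
contact_force: [1.4, 0.2, 4.1]
opening: 0.0228
grip_force: 45.0
```

arm_command:
  series:
    - {"x": 0, "y": 0, "z": 0, "rx": 0, "ry": 0, "rz": 0}
    - {"x": 0, "y": 0, "z": 0, "rx": 0, "ry": 0, "rz": 0}
    - {"x": 0, "y": 0, "z": 0, "rx": 0, "ry": 0, "rz": 0}
    - {"x": 0, "y": 0, "z": 0, "rx": 0, "ry": 0, "rz": 0}
    - {"x": 0, "y": 0, "z": 0, "rx": 0, "ry": 0, "rz": 0}
    - {"x": 0, "y": 0, "z": -10, "rx": 0, "ry": 0, "rz": 0}
    - {"x": 0, "y": 0, "z": -30, "rx": 0, "ry": 0, "rz": 0}
    - {"x": 0, "y": 0, "z": -60, "rx": 0, "ry": 0, "rz": 0}
    - {"x": 0, "y": 0, "z": -90, "rx": 0, "ry": 0, "rz": 0}
    - {"x": 0, "y": 0, "z": -120, "rx": 0, "ry": 0, "rz": 0}
    - {"x": 0, "y": 0, "z": -140, "rx": 0, "ry": 0, "rz": 0}
    - {"x": 0, "y": 0, "z": -140, "rx": 0, "ry": 0, "rz": 0}
  hand: 42

```text
time: 51.0
tool_pos: [0.4361, 0.1167, 0.3455]
tool_rot: [3.141, 0.494, 3.081]
contact_force: [0.2, -0.8, -0.2]
opening: 0.0417
grip_force: 0.0
```

```bash
python3 - <<'E'
from h import *
print("time",observe()["time"],np.round(observe()["tool_pos"],3))
for n,r in(("thick",.018),("slim",.012)):
    f=FOOT[n]+nv*r; print(n,"expected ends",f.round(4),(f+lv*.21).round(4))
for c in("top","scene"):
    p=read_camera(c); cv2.imwrite(f"pics/{c}_end.png",p["pixels"])
    for n in("thick","slim"): print(c,n,[np.round(m["point"],4).tolist()+[round(m["confidence"],2)] for m in mark_of(p,n+"_end1")[:2]+mark_of(p,n+"_pin")[:1]])
    for n in("sieve","tub","saucepan"): print(n,[np.round(m["point"],3).tolist() for m in mark_of(p,n)[:1]])
E
```

```text
time 51.0 [0.436 0.117 0.345]
thick expected ends [0.4415 0.2853 0.0351] [0.5529 0.2785 0.213 ]
slim expected ends [0.4361 0.1153 0.0319] [0.5474 0.1085 0.2098]
top thick [[0.55, 0.2786, 0.2113, 0.86], [0.4937, 0.2773, 0.1257, 0.7]]
top slim [[0.5441, 0.1143, 0.2097, 0.65], [0.7524, 0.2397, 0.0103, 0.47], [0.4899, 0.1147, 0.1248, 0.63]]
sieve [[0.802, -0.008, 0.001]]
tub [[0.77, -0.22, 0.001]]
saucepan [[0.75, 0.241, 0.01]]
scene thick [[0.4969, 0.2841, 0.1237, 0.96]]
scene slim [[0.5437, 0.1087, 0.2142, 0.85], [0.4922, 0.1187, 0.1168, 0.62]]
sieve [[0.802, -0.001, -0.001]]
tub [[0.766, -0.217, 0.001]]
saucepan [[0.754, 0.243, -0.002]]
```

Both pins stand at full depth, the gripper is clear, and the sieve, tub and saucepan haven't moved. I'll hand in.

```bash
python3 -c "
from cell import *
print(hand_in())"
```

```text
the job is handed in; nothing more can be done
None
```

Both pins stand on the floors of their pockets, thick in the wide one and slim in the narrow one, let go with the gripper clear; I handed the job in at about 51 s of the 72 s allowed, after setting the thick pin back in the tray once to grip it again at an angle the arm could use.

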